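# File boxes of glass negatives in the bolted chest

### The arm

A 6-joint arm with a two-finger parallel gripper is mounted at the origin on the work surface. World frame = base frame: x ahead of the robot, y to its left, z up, the work surface at z = 0. Lengths are in m, angles in rad, forces in N, time in s.
With the tool pointing down it reaches from about 0.275 to 0.775 m from the base axis. Payload 14.6 kg.
Tool frame: the origin (TCP) lies midway between the tips of the shut fingers; the grasp point (between the pads) lies 19 mm behind it; z points along the fingers, y is the line along which they close (so a half turn about z gives the same grasp; the last joint's range is limited). The gripper opens to 85 mm and grips with 20 to 120 N. Pads are 22 mm wide; open, the fingers measure 114 mm over their backs; the gripper's body (76 mm by 85 mm) begins 54 mm behind the grasp point. The pads swing forward as they close: fully open they stand 13 mm farther back than shut.
Start: joints at [-1.434, 0.263, -0.048, 1.259, 0, 1.415], TCP at [0.151, -0.503, 0.231] pointing down, gripper open.
Joint ranges: [-2.65, 2.65], [-0.89, 1.7], [-1.18, 1.37], [-2.13, 2.11], [-1.35, 1.29], [-3.14, 3.14]. Speed limits (rad/s): [1.89, 1.89, 2.57, 2.79, 3.14, 3.14].

### API

Orientations are given as a rotation vector (axis times angle).
In Python, from plant import sensors, read_camera, camera_model, sign_off gives the robot as it stands.
- The arm moves only by the shell command python3 -m inch 'ROWS' [OPENING] [FORCE]. ROWS is JSON, a list of rows, each an object of numbers: "x", "y", "z": the shift along the tool's x, y, z each as a share of 200 mm, from -1 to 1; "roll": the turn about the tool's z as a share of pi/4 rad, from -1 to 1. In form: [{"x": .., "y": .., "z": .., "roll": ..}, ...]. A call has 1 to 12 rows; each row is the pose to reach, as a shift and turn from the pose commanded when the call began, along the tool's axes at that moment; what a row does not reach only later rows make up. A row lasts 1/10 s, in which the tool goes at most 50 mm and 8.59 degrees, less where a joint would pass 70% of its speed; a pose out of reach is approached as far as the arm can. A call with a number of a shift or a turn outside -1 to 1 is refused whole. A call with a gripper value outside its range is refused whole. OPENING is the opening, from -1 (shut) to 1 (fully open), set as the call begins (- or left out, the last holds). The fingers move at their own pace and stop on an object; FORCE is the grip in N (left out, the last holds). Time passes only in rows, so rows that repeat a pose let the fingers close. It gives the time, the measured TCP pose, the force, the opening and the grip force at its end, in the units of the state.
- sensors.get_state(): the state, without advancing time (a new reading comes with each control period).
- read_camera(name): name is "scene" or "top"; returns (picture, depth): 480x640x3 uint8, blue, green, red; 480x640 float32, m along the optical axis (not along the pixel's ray), 0 where there is no reading.
- camera_model(name): a dict with "fx", "fy", "cx", "cy" (pixels), "rvec" (rotation vector, rad) and "tvec" (3), from world to camera coordinates, as OpenCV has them. Camera axes: x right, y down, z forward; pixel columns grow to the right and rows downward; lengths in m; the calibration is good to about 2 mm. A picture is of the moment at which its call begins. camera_model takes no time and is no camera call.
- sign_off(): hands the job in; it is judged then, once.
The state is a dict: "clock": time; "joint_pos": joint angles; "joint_velocities": joint speeds; "tau": joint torques, N m; "position": TCP position; "orientation": TCP orientation; "force": force on the tool from outside, world axes, zero at the start; "ft_torque": the same for the moment, N m; "finger_gap": opening from 0.0 (shut) to 1.0 (fully open); "gripper_force": force on a finger pad.
Only numpy, scipy, OpenCV 4.12 (cv2) and the standard library are available. Lean on these libraries where they do the work, as an engineer would, in place of code of your own. Each camera call takes 0.05 s, during which the arm holds its last target. There are 200 camera calls.

### The job

File the flat boxes of glass negatives that lie loose on the bench into the clear-lidded chest: draw its bolt, swing the lid up past upright, and stack every loose box squarely, long side with long side, on the pile of its own size inside. Then close the lid and shoot the bolt fully home, leaving everything else on the bench where it is.

Things in the scene. Friction and masses are not known exactly. Their poses are not given: they have to be found in the camera images.
- chest: fixed plywood chest. Origin under the bin's centre; x points to its hinge side (away from the robot), y along its length to the left. Bin outside 210 (x) by 360 mm (y), rim 86 mm high, walls and floor 10 mm (inside 190 x 340, 76 deep). A solid fixed cheek 40 mm wide, 96.5 mm high (level with the shut lid's face), closes its +y end; the bolt's keeper stands on it.
- bin_floor (a point): centre of the bin's inner floor, axes as the chest. Two bottom boxes, one of each size, lie on the floor about 80 mm either side of it along chest y; which is at which end differs from start to start.
- keeper (a point): middle of the bolt's keeper on the cheek: an arched steel staple 28 x 16 mm, 20 mm high, through which the bolt slides along chest y; this point lies on the bolt's line.
- lid (a joint): hinge of the clear-panelled lid along the bin's far (+x) rim, rad: 0 shut, 1.65 fully open at its stop, just past upright. Stiff hinge: stays at any angle, 1 to 9 N at the handle moves it. Lid 210 x 360 x 10 mm, wooden rim, 45 mm front rail. The bolt in its keeper holds it down; it cannot be shut with the bolt sticking out.
- lid_hinge (a point): point on the hinge axis, level with the handle's middle. The axis runs along chest y, 86.5 mm above the bench, 105 mm beyond the chest's centre.
- lid_handle (a point): middle of the lid's handle: a round steel bar 10 mm thick, 100 mm long, parallel to the hinge axis, on two posts, its axis 35 mm off the lid's upper face; with the lid shut 188 mm nearer the robot than the hinge and 45 mm above it. It can turn between gripper pads.
- bolt (a joint): barrel bolt on the lid's front rail (moves with the lid), m: 0 = shot fully home through the keeper, 0.032 = fully drawn. Shooting moves it along chest +y, drawing along chest -y. Friction about 2.5 N, stays where left.
- bolt_knob (a point): gripping point on the bolt's upright knob: a steel post 10 mm thick with a 14 mm head, topping out 42 mm above the lid's face; this point is 32 mm above the face, 188 mm in front of the hinge line. The bolt's two guides (16 mm high, 24 mm wide, 78 mm clear between) leave room for fingers beside the knob.
- large_base: bottom box of the large pile, in the chest, 68 x 56 x 18 mm, its long side along its x, roughly along chest x. Brown board. Origin at the centre of its underside.
- small_base: bottom box of the small pile, in the chest, 50 x 38 x 18 mm, its long side along its x, roughly along chest x. Brown board. Origin at the centre of its underside.
- large1: box of LARGE-format glass negatives, 68 x 56 x 18 mm (long side along its x), 0.08 to 0.17 kg, lying flat on the bench. Plain brown board, paper label on top; origin at the centre of its underside, x along its long side, z up. If it gets turned over it may be filed either way up. Absent in some starts (None).
- large2: box of LARGE-format glass negatives, 68 x 56 x 18 mm (long side along its x), 0.08 to 0.17 kg, lying flat on the bench. Plain brown board, paper label on top; origin at the centre of its underside, x along its long side, z up. If it gets turned over it may be filed either way up. Absent in some starts (None).
- large3: box of LARGE-format glass negatives, 68 x 56 x 18 mm (long side along its x), 0.08 to 0.17 kg, lying flat on the bench. Plain brown board, paper label on top; origin at the centre of its underside, x along its long side, z up. If it gets turned over it may be filed either way up. Absent in some starts (None).
- small1: box of SMALL-format glass negatives, 50 x 38 x 18 mm (long side along its x), 0.04 to 0.09 kg, lying flat on the bench. Plain brown board, paper label on top; origin at the centre of its underside, x along its long side, z up. If it gets turned over it may be filed either way up. Absent in some starts (None).
- small2: box of SMALL-format glass negatives, 50 x 38 x 18 mm (long side along its x), 0.04 to 0.09 kg, lying flat on the bench. Plain brown board, paper label on top; origin at the centre of its underside, x along its long side, z up. If it gets turned over it may be filed either way up. Absent in some starts (None).
- small3: box of SMALL-format glass negatives, 50 x 38 x 18 mm (long side along its x), 0.04 to 0.09 kg, lying flat on the bench. Plain brown board, paper label on top; origin at the centre of its underside, x along its long side, z up. If it gets turned over it may be filed either way up. Absent in some starts (None).
- loupe: black loupe, 30 mm wide, 34 mm high, standing among the boxes: bystander. Origin under its centre.
- tape_roll: roll of paper tape, 34 mm wide, 19 mm high, among the boxes: bystander. Origin under its centre.
- mug: white mug, 76 mm wide, 88 mm high: bystander. Origin under its centre.
- stapler: stapler, 140 mm long, 50 mm high: bystander. Origin under its centre.
- glue_jar: amber jar, 60 mm wide, 75 mm high: bystander. Origin under its centre.
- ruler: steel ruler, 300 x 30 x 4 mm: bystander. Origin under its centre.
Things that resemble listed ones, but are neither listed nor needed, are in the scene too. What is shaped like the small3 but blue or red is not meant.

How it is judged:
By the outcome, as a careful person would: the job done as asked, in the order asked, and still so for the second after the job is handed in, with the robot touching nothing.
Of large1, small1, large2, small2, large3, small3 only 3 to 4 are there at a start; the rules pass over those that are not, and their reading is None.
At some moment in a run one of large1, large2, large3, small1, small2, small3 may be knocked a few centimetres aside while the robot is not near it.
Once in a run the grip may slacken for a moment while it holds something.
It also fails if it takes over 210 s, if anything falls off the work surface, if the arm or the gripper's body presses on something with over 40 N, if the wrist force passes 120 N, or if a joint passes its speed limit or range.

## Working session

There is one attempt and no reset: what is moved stays moved. The work goes in short steps, Python scripts to look and compute and a shell command to move; the robot and the scene stay as the last step left them, time stands still between calls to the robot, and variables do not carry over. Pictures are saved under pics/ and viewed, at most 14 in all, crops included, and the job is handed in when it is done.

```bash
ls; mkdir -p pics; cat > h.py <<'E'
import numpy as np, cv2
from plant import sensors, read_camera, camera_model, sign_off
def cam(n):
    m=camera_model(n); K=np.array([[m['fx'],0,m['cx']],[0,m['fy'],m['cy']],[0,0,1]]); R=cv2.Rodrigues(np.array(m['rvec'],float))[0]
    return K,R,np.array(m['tvec'],float)
def plane(n,uv,z):
    K,R,t=cam(n); uv=np.atleast_2d(uv).astype(float)
    d=(R.T@np.linalg.inv(K)@np.c_[uv,np.ones(len(uv))].T).T; c=-R.T@t
    return c+d*((z-c[2])/d[:,2])[:,None]
def cloud(n,depth):
    K,R,t=cam(n); v,u=np.mgrid[:480,:640]
    p=np.stack([(u-K[0,2])/K[0,0]*depth,(v-K[1,2])/K[1,1]*depth,depth],-1)
    return (p-t)@R
def proj(n,P):
    K,R,t=cam(n); q=(np.atleast_2d(P)@R.T+t)@K.T; return q[:,:2]/q[:,2:]
def st():
    s=sensors.get_state(); print({k:np.round(s[k],3).tolist() for k in('clock','position','orientation','force','finger_gap','gripper_force','joint_pos')}); return s
def to(p,s=None):
    "rows-units shift to world p from current pose"
    s=s or sensors.get_state(); R=cv2.Rodrigues(np.array(s['orientation'],float))[0]
    return np.round(R.T@(np.array(p)-s['position'])/0.2,3)
E
python3 - <<'E'
from h import *
s=st()
for n in('top','scene'):
    im,d=read_camera(n); cv2.imwrite(f'pics/{n}0.png',im); np.save(f'{n}0.npy',d)
    K,R,t=cam(n); print(n,K[0,0],-R.T@t,R.round(2).tolist())
E
```

```text
pics
{'clock': 0.0, 'position': [0.151, -0.503, 0.231], 'orientation': [-3.107, -0.457, -0.0], 'force': [-0.379, 0.478, 0.29], 'finger_gap': 1.003, 'gripper_force': 0.0, 'joint_pos': [-1.434, 0.263, -0.049, 1.259, -0.0, 1.415]}
top 453.20529394038255 [ 0.36632767 -0.07458292  1.10871534] [[0.01, -1.0, 0.01], [-0.98, -0.02, -0.19], [0.19, -0.01, -0.98]]
scene 540.9021294023814 [1.37139477 0.76256754 1.1361114 ] [[-0.74, 0.67, 0.02], [0.43, 0.51, -0.74], [-0.51, -0.54, -0.67]]
```

View pics/top0.png

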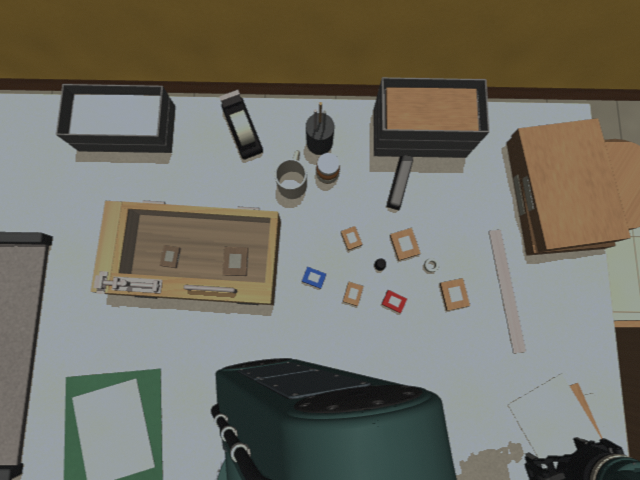

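View pics/scene0.png

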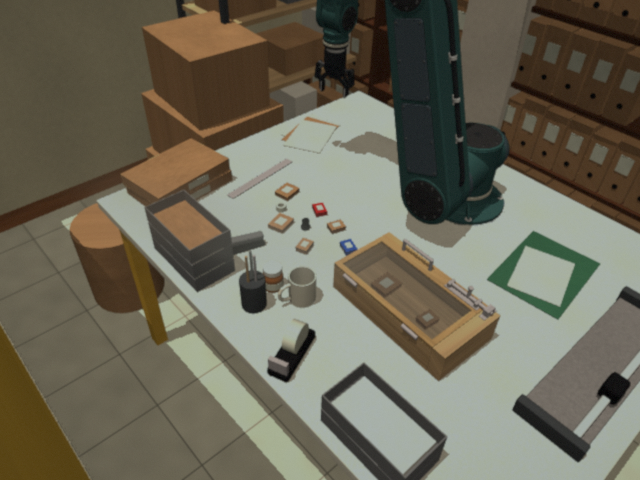

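The top view shows two loose large boxes at (405,243) and (455,294), and two small ones at (351,238) and (353,294). The blue (314,278) and red (394,301) boxes are decoys. The chest spans (95–280, 200–305), with the small base at (171,257), the large base at (235,262), the handle at (210,289) and the bolt at (128,284).

```bash
cat > det.py <<'E'
from h import *
def boxes(im, lo=(300,190,600,330), z=0.018):
    hsv=cv2.cvtColor(im,cv2.COLOR_BGR2HSV); h,s,v=cv2.split(hsv)
    m=((h>5)&(h<25)&(s>70)).astype(np.uint8)*255
    a,b,c,d=lo; k=np.zeros_like(m); k[b:d,a:c]=m[b:d,a:c]
    out=[]
    for cn in cv2.findContours(k,cv2.RETR_EXTERNAL,cv2.CHAIN_APPROX_NONE)[0]:
        if cv2.contourArea(cn)<120: continue
        P=plane('top',cn[:,0],z)[:,:2]
        (c0,(w,hh),a)=cv2.minAreaRect((P*1000).astype(np.float32))
        if w<hh: w,hh,a=hh,w,a+90
        out.append((np.round(c0,1).tolist(),round(w,1),round(hh,1),round((a+90)%180-90,1),cn[:,0].mean(0).round().tolist()))
    return out
E
python3 - <<'E'
from det import *
im=cv2.imread('pics/top0.png'); d=np.load('top0.npy')
for b in boxes(im): print(b)
C=cloud('top',d)
sub=C[190:320,85:295]; 
# chest top level
m=((sub[...,2]>0.09)&(sub[...,2]<0.104)).astype(np.uint8)
n,l,stt,_=cv2.connectedComponentsWithStats(m); i=1+stt[1:,4].argmax(); P=sub[l==i]
r=cv2.minAreaRect((P[:,:2]*1000).astype(np.float32)); print('top face',r,P[:,2].mean(),len(P))
hi=(sub[...,2]>0.107)&(sub[...,2]<0.2); Q=sub[hi]
n,l,stt,c=cv2.connectedComponentsWithStats(hi.astype(np.uint8))
for i in range(1,n):
    if stt[i,4]>3:
        q=sub[l==i]; print(stt[i],c[i]+[85,190],q.mean(0).round(4),q.min(0).round(3),q.max(0).round(3))
big=cv2.resize(im[190:315,85:290],None,fx=3.9,fy=3.9,interpolation=cv2.INTER_CUBIC); cv2.imwrite('pics/c1.png',big)
E
```

```text
([438.7, -165.4], 49.9, 36.7, -15.7, [353.0, 294.0])
([440.7, -409.2], 67.5, 57.6, 12.2, [454.0, 294.0])
([561.1, -292.7], 67.6, 56.6, 17.8, [405.0, 244.0])
([573.7, -161.4], 50.1, 37.6, 21.5, [351.0, 238.0])
([623.5, -684.4], 206.5, 162.6, -89.0, [557.0, 218.0])
top face ((526.4246215820312, 219.1682891845703), (400.8782958984375, 219.33938598632812), 87.24378967285156) 0.09455316139721287 15317
[  8  85  65  16 422] [121.49526066 283.09478673] [0.447  0.3467 0.1146] [0.433 0.27  0.107] [0.464 0.408 0.143]
[ 98  95  54   8 246] [209.07317073 288.20731707] [0.4373 0.1511 0.1343] [0.43  0.098 0.107] [0.444 0.207 0.141]
```

View pics/c1.png

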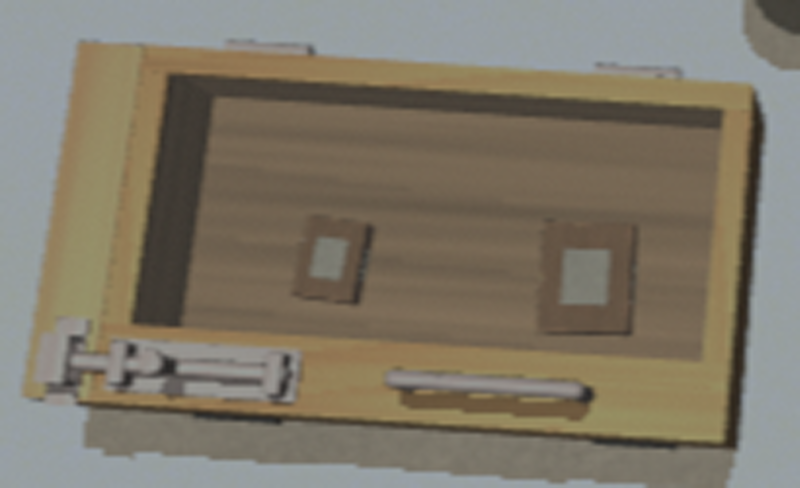

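The close-up shows the knob head near crop (150,355), which is pixel (123.5,281). The keeper is at the left on the cheek, and the handle runs from crop (388,380) to (590,393). Next I'll refine the chest yaw and the knob.

```bash
python3 - <<'E'
from det import *
d=np.load('top0.npy'); C=cloud('top',d)
s=C[190:320,85:295]
def show(nm,m):
    q=s[m]; print(nm,len(q),q.mean(0).round(4),q.min(0).round(4),q.max(0).round(4)); return q
Y=s[...,1]
k=show('knob',(s[...,2]>0.126)&(s[...,2]<.15)&(Y>0.22)); print(k.round(3).tolist()[:30])
q=show('handle',(s[...,2]>0.128)&(s[...,2]<.15)&(Y<0.215))
vx,vy,_,_=cv2.fitLine(q[:,:2].astype(np.float32),cv2.DIST_HUBER,0,.01,.01).ravel(); print('handle yaw',np.degrees(np.arctan2(vy,vx)))
# edges of top face: per-column first/last row
m=((s[...,2]>0.09)&(s[...,2]<0.104))
fr=[];bk=[]
for c in range(20,185,3):
    r=np.where(m[:,c])[0]; fr.append(s[r[-1],c]); bk.append(s[r[0],c])
for nm,e in(('front',fr),('back',bk)):
    e=np.array(e,np.float32)[:,:2]; vx,vy,x,y=cv2.fitLine(e,cv2.DIST_HUBER,0,.005,.01).ravel(); print(nm,np.degrees(np.arctan2(vy,vx)),x,y)
le=[];ri=[]
for r in range(25,100,3):
    c=np.where(m[r])[0]; le.append(s[r,c[0]]); ri.append(s[r,c[-1]])
for nm,e in(('left',le),('right',ri)):
    e=np.array(e,np.float32)[:,:2]; vx,vy,x,y=cv2.fitLine(e,cv2.DIST_HUBER,0,.005,.01).ravel(); print(nm,np.degrees(np.arctan2(vy,vx)),x,y)
print('knob ray',plane('top',[[123.5,281]],.1385))
E
```

```text
knob 39 [0.4465 0.3342 0.1365] [0.4411 0.3279 0.126 ] [0.452  0.3411 0.1426]
[[0.452, 0.339, 0.136], [0.452, 0.336, 0.14], [0.452, 0.335, 0.136], [0.452, 0.332, 0.139], [0.452, 0.331, 0.136], [0.45, 0.341, 0.137], [0.45, 0.339, 0.137], [0.45, 0.337, 0.136], [0.45, 0.334, 0.138], [0.449, 0.331, 0.141], [0.449, 0.328, 0.143], [0.45, 0.329, 0.135], [0.448, 0.341, 0.136], [0.447, 0.337, 0.14], [0.448, 0.337, 0.135], [0.447, 0.334, 0.138], [0.447, 0.331, 0.139], [0.447, 0.33, 0.138], [0.448, 0.329, 0.134], [0.445, 0.341, 0.137], [0.446, 0.339, 0.135], [0.445, 0.336, 0.137], [0.445, 0.333, 0.139], [0.445, 0.332, 0.137], [0.445, 0.33, 0.138], [0.446, 0.329, 0.135], [0.446, 0.33, 0.126], [0.443, 0.339, 0.14], [0.443, 0.339, 0.136], [0.443, 0.335, 0.138]]
handle 235 [0.4375 0.1531 0.1349] [0.4317 0.0985 0.1289] [0.444  0.2072 0.1406]
handle yaw 87.34707
front 87.15663 0.41938332 0.2095462
back 87.46313 0.6288862 0.2287956
left -2.7508736 0.5138133 0.4178547
right -3.0059006 0.5031843 0.020908048
knob ray [[0.44955127 0.33282539 0.1385    ]]
```

```bash

python3 -m inch '[{"roll":-0.2},{"roll":-0.4},{"roll":-0.6},{"roll":-0.784},{"roll":-0.784},{"roll":-0.784}]' -0.3 30
python3 -m inch '[{"roll":-0.2},{"roll":-0.4},{"roll":-0.6},{"roll":-0.784},{"roll":-0.784},{"roll":-0.784}]'
python3 -c "from h import *; s=st(); print(cv2.Rodrigues(np.array(s['orientation']))[0].round(3)); print(to([.4475,.334,.231]))"
```

```text
{'clock': 0.1, 'position': [0.151, -0.503, 0.231], 'orientation': [-3.107, -0.457, -0.0], 'force': [-0.043, -0.057, 0.268], 'finger_gap': 0.998, 'gripper_force': 0.0, 'joint_pos': [-1.434, 0.263, -0.049, 1.259, -0.0, 1.416]}
[[ 0.958  0.288 -0.   ]
 [ 0.288 -0.958  0.001]
 [ 0.    -0.001 -1.   ]]
[ 2.623e+00 -3.580e+00  3.000e-03]schema error: expected keys x, y, z, roll
schema error: expected keys x, y, z, roll
```

All four keys are required in each row.

```bash

python3 -m inch '[{"x":0,"y":0,"z":0,"roll":-0.2},{"x":0,"y":0,"z":0,"roll":-0.4},{"x":0,"y":0,"z":0,"roll":-0.6},{"x":0,"y":0,"z":0,"roll":-0.784},{"x":0,"y":0,"z":0,"roll":-0.784}]' -0.3 30
python3 -m inch '[{"x":0,"y":0,"z":0,"roll":-0.2},{"x":0,"y":0,"z":0,"roll":-0.4},{"x":0,"y":0,"z":0,"roll":-0.6},{"x":0,"y":0,"z":0,"roll":-0.784},{"x":0,"y":0,"z":0,"roll":-0.784},{"x":0,"y":0,"z":0,"roll":-0.784}]'
python3 -c "from h import *; s=st(); print(cv2.Rodrigues(np.array(s['orientation']))[0].round(3)); print(to([.4475,.334,.231]))"
```

```text
clock: 0.6
position: [0.151, -0.5026, 0.231]
orientation: [-2.821, -1.381, -0.0]
force: [0.8, -0.6, -0.7]
finger_gap: 0.354
gripper_force: 0.0
clock: 1.2
position: [0.151, -0.5027, 0.2312]
orientation: [-2.28, -2.161, -0.0]
force: [0.3, -0.4, 0.1]
finger_gap: 0.352
gripper_force: 0.0
{'clock': 1.2, 'position': [0.151, -0.503, 0.231], 'orientation': [-2.28, -2.161, -0.0], 'force': [0.265, -0.357, 0.068], 'finger_gap': 0.352, 'gripper_force': 0.0, 'joint_pos': [-1.434, 0.263, -0.048, 1.259, -0.0, 0.19]}
[[ 0.053  0.999 -0.   ]
 [ 0.999 -0.053  0.   ]
 [ 0.    -0.    -1.   ]]
[4.257e+00 1.258e+00 2.000e-03]
```

```bash

for i in 1 2 3 4 5; do python3 -m inch '[{"x":0.22,"y":0.06,"z":0,"roll":0},{"x":0.44,"y":0.12,"z":0,"roll":0},{"x":0.66,"y":0.19,"z":0,"roll":0},{"x":0.851,"y":0.252,"z":0,"roll":0},{"x":0.851,"y":0.252,"z":0,"roll":0}]'|head -2; done
python3 -m inch '[{"x":0,"y":0,"z":0,"roll":0},{"x":0,"y":0,"z":0,"roll":0}]'
python3 - <<'E'
from det import *
s=st(); print(to([.4465,.334,.1095]))
im,d=read_camera('scene'); cv2.imwrite('pics/s1.png',cv2.resize(im[150:400,320:640],None,fx=2.4,fy=2.4))
E
```

```text
clock: 1.7
position: [0.2102, -0.3314, 0.2316]
clock: 2.2
position: [0.2686, -0.1643, 0.2315]
clock: 2.7
position: [0.3274, 0.0021, 0.2314]
clock: 3.2
position: [0.3866, 0.1706, 0.2308]
clock: 3.7
position: [0.4452, 0.3377, 0.23]
clock: 3.9
position: [0.4434, 0.334, 0.2313]
orientation: [2.276, 2.165, -0.001]
force: [0.3, -0.8, -0.8]
finger_gap: 0.35
gripper_force: 0.0
{'clock': 3.9, 'position': [0.443, 0.334, 0.231], 'orientation': [2.276, 2.165, -0.001], 'force': [0.299, -0.843, -0.77], 'finger_gap': 0.35, 'gripper_force': 0.0, 'joint_pos': [0.499, 0.315, 0.028, 1.283, -0.0, 2.12]}
[0.001 0.016 0.609]
```

View pics/s1.png

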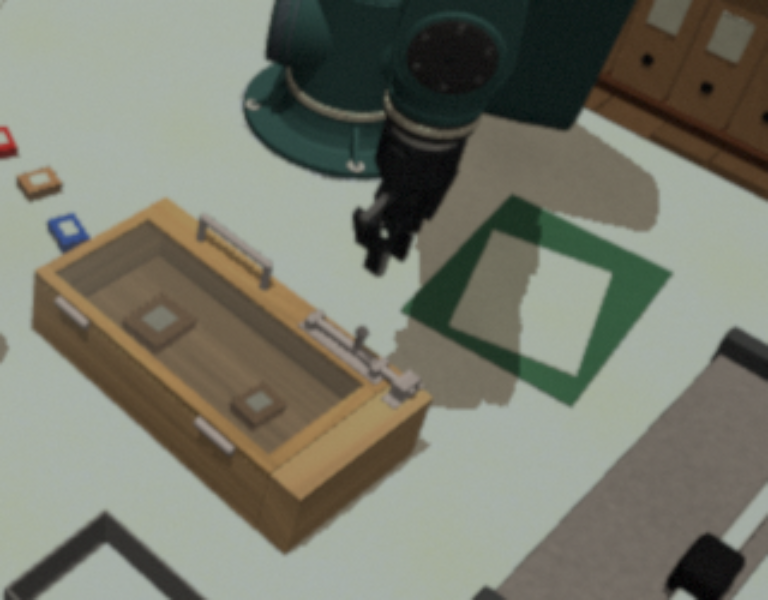

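The gripper hangs above the bolt, whose knob shows at crop (360,335). I'll descend and close on it.

```bash

python3 -m inch '[{"x":0,"y":0.016,"z":0.1,"roll":0},{"x":0,"y":0.016,"z":0.2,"roll":0},{"x":0,"y":0.016,"z":0.3,"roll":0},{"x":0,"y":0.016,"z":0.4,"roll":0},{"x":0,"y":0.016,"z":0.5,"roll":0},{"x":0,"y":0.016,"z":0.6,"roll":0},{"x":0,"y":0.016,"z":0.6,"roll":0},{"x":0,"y":0.016,"z":0.6,"roll":0}]' -0.3
python3 -m inch '[{"x":0,"y":0,"z":0,"roll":0},{"x":0,"y":0,"z":0,"roll":0},{"x":0,"y":0,"z":0,"roll":0},{"x":0,"y":0,"z":0,"roll":0},{"x":0,"y":0,"z":0,"roll":0}]' -1 30
```

```text
clock: 4.75
position: [0.4465, 0.3344, 0.1121]
orientation: [2.275, 2.167, 0.0]
force: [0.8, -0.2, 0.0]
finger_gap: 0.349
gripper_force: 0.0
clock: 5.25
position: [0.448, 0.3352, 0.1127]
orientation: [2.273, 2.166, 0.005]
force: [5.7, -2.5, 1.0]
finger_gap: 0.139
gripper_force: 29.2
```

```bash

python3 -m inch '[{"x":-0.03,"y":0.01,"z":0,"roll":0},{"x":-0.06,"y":0.01,"z":0,"roll":0},{"x":-0.09,"y":0.01,"z":0,"roll":0},{"x":-0.12,"y":0.01,"z":0,"roll":0},{"x":-0.15,"y":0.01,"z":0,"roll":0},{"x":-0.17,"y":0.01,"z":0,"roll":0},{"x":-0.175,"y":0.01,"z":0,"roll":0},{"x":-0.175,"y":0.01,"z":0,"roll":0}]'
```

```text
clock: 6.05
position: [0.4468, 0.3046, 0.1128]
orientation: [-2.265, -2.165, -0.013]
force: [-7.1, 37.5, -0.6]
finger_gap: 0.144
gripper_force: 29.3
```

```bash

python3 -m inch '[{"x":0.02,"y":0,"z":0,"roll":0},{"x":0.02,"y":0,"z":0,"roll":0},{"x":0.02,"y":0,"z":0,"roll":0}]' -0.2
python3 -m inch '[{"x":0,"y":0,"z":-0.1,"roll":0},{"x":0,"y":0,"z":-0.25,"roll":0},{"x":0,"y":0,"z":-0.4,"roll":0},{"x":0,"y":0,"z":-0.4,"roll":0},{"x":0,"y":0,"z":-0.4,"roll":0}]' -0.2
python3 - <<'E'
from h import *
s=st(); print(to([.4375,.153,.1125])); im,d=read_camera('top'); C=cloud('top',d)[190:320,85:295]
q=C[(C[...,2]>.126)&(C[...,2]<.15)&(C[...,1]>.22)]; print(len(q),q.mean(0) if len(q) else '')
cv2.imwrite('pics/c2.png',cv2.resize(im[190:315,85:290],None,fx=3,fy=3))
E
```

```text
clock: 6.35
position: [0.4469, 0.3038, 0.1116]
orientation: [2.273, 2.168, 0.0]
force: [0.1, 0.7, -0.5]
finger_gap: 0.403
gripper_force: 0.0
clock: 6.85
position: [0.4471, 0.3038, 0.1916]
orientation: [2.274, 2.167, 0.001]
force: [-0.4, -0.2, -0.4]
finger_gap: 0.395
gripper_force: 0.0
{'clock': 6.85, 'position': [0.447, 0.304, 0.192], 'orientation': [2.274, 2.167, 0.001], 'force': [-0.435, -0.183, -0.367], 'finger_gap': 0.395, 'gripper_force': 0.0, 'joint_pos': [0.446, 0.304, -0.098, 1.168, -0.0, 2.065]}
[-0.756 -0.012  0.395]
36 [0.44472594 0.30489881 0.13709933]
```

```bash

python3 -m inch '[{"x":-0.2,"y":0,"z":0,"roll":0},{"x":-0.4,"y":0,"z":0,"roll":0},{"x":-0.6,"y":-0.012,"z":0,"roll":0},{"x":-0.756,"y":-0.012,"z":0,"roll":0},{"x":-0.756,"y":-0.012,"z":0.1,"roll":0},{"x":-0.756,"y":-0.012,"z":0.2,"roll":0},{"x":-0.756,"y":-0.012,"z":0.3,"roll":0},{"x":-0.756,"y":-0.012,"z":0.39,"roll":0},{"x":-0.756,"y":-0.012,"z":0.39,"roll":0},{"x":-0.756,"y":-0.012,"z":0.39,"roll":0}]' -0.2
python3 -m inch '[{"x":0,"y":0,"z":0,"roll":0},{"x":0,"y":0,"z":0,"roll":0},{"x":0,"y":0,"z":0,"roll":0},{"x":0,"y":0,"z":0,"roll":0},{"x":0,"y":0,"z":0,"roll":0}]' -1 30
python3 - <<'E'
import numpy as np
r=np.hypot(.188,.045);a0=np.arctan2(.045,-.188)
for t in np.linspace(0,1.65,23): print(round(t,3),round((r*np.cos(a0-t)+.188)/.2,3),-round((r*np.sin(a0-t)-.045)/.2,3))
E
```

```text
clock: 7.9
position: [0.4368, 0.153, 0.1131]
orientation: [-2.273, -2.167, 0.002]
force: [0.6, 0.6, 0.6]
finger_gap: 0.401
gripper_force: 0.0
clock: 8.4
position: [0.439, 0.1532, 0.1142]
orientation: [2.272, 2.166, 0.004]
force: [6.4, -1.0, -3.2]
finger_gap: 0.101
gripper_force: 30.5
0.0 0.0 0.0
0.075 0.02 -0.07
0.15 0.044 -0.138
0.225 0.074 -0.204
0.3 0.108 -0.268
0.375 0.148 -0.329
0.45 0.191 -0.386
0.525 0.239 -0.441
0.6 0.291 -0.491
0.675 0.347 -0.538
0.75 0.406 -0.58
0.825 0.467 -0.618
0.9 0.532 -0.651
0.975 0.599 -0.679
1.05 0.667 -0.702
1.125 0.738 -0.72
1.2 0.809 -0.733
1.275 0.881 -0.74
1.35 0.954 -0.741
1.425 1.026 -0.738
1.5 1.098 -0.729
1.575 1.169 -0.714
1.65 1.239 -0.694
```

```bash

python3 -m inch '[{"x":0,"y":0.02,"z":-0.035,"roll":0},{"x":0,"y":0.03,"z":-0.07,"roll":0},{"x":0,"y":0.054,"z":-0.138,"roll":0},{"x":0,"y":0.084,"z":-0.204,"roll":0},{"x":0,"y":0.118,"z":-0.268,"roll":0},{"x":0,"y":0.158,"z":-0.329,"roll":0},{"x":0,"y":0.201,"z":-0.386,"roll":0},{"x":0,"y":0.249,"z":-0.441,"roll":0},{"x":0,"y":0.301,"z":-0.491,"roll":0},{"x":0,"y":0.357,"z":-0.538,"roll":0},{"x":0,"y":0.416,"z":-0.58,"roll":0},{"x":0,"y":0.416,"z":-0.58,"roll":0}]'
python3 -c "
from h import *
s=st(); p=s['position']; print((p-np.array([.439,.153,.1125]))/.2)"
```

```text
clock: 9.6
position: [0.5196, 0.1492, 0.2322]
orientation: [-2.273, -2.168, -0.0]
force: [-20.5, -0.9, 33.6]
finger_gap: 0.102
gripper_force: 32.8
{'clock': 9.6, 'position': [0.52, 0.149, 0.232], 'orientation': [-2.273, -2.168, -0.0], 'force': [-20.516, -0.918, 33.645], 'finger_gap': 0.102, 'gripper_force': 32.795, 'joint_pos': [0.129, 0.29, -0.008, 1.274, 0.0, 1.747]}
[ 0.40275699 -0.01887654  0.59868762]
```

```bash

python3 -m inch '[{"x":0,"y":-0.012,"z":-0.018,"roll":0},{"x":0,"y":0.05,"z":-0.057,"roll":0},{"x":0,"y":0.117,"z":-0.091,"roll":0},{"x":0,"y":0.186,"z":-0.119,"roll":0},{"x":0,"y":0.255,"z":-0.142,"roll":0},{"x":0,"y":0.328,"z":-0.16,"roll":0},{"x":0,"y":0.4,"z":-0.174,"roll":0},{"x":0,"y":0.473,"z":-0.181,"roll":0},{"x":0,"y":0.547,"z":-0.182,"roll":0},{"x":0,"y":0.622,"z":-0.179,"roll":0},{"x":0,"y":0.622,"z":-0.179,"roll":0}]'

```

```text
clock: 10.7
position: [0.6467, 0.1429, 0.2666]
orientation: [2.272, 2.166, 0.004]
force: [4.4, -0.8, 4.1]
finger_gap: 0.104
gripper_force: 31.9
```

```bash

python3 -m inch '[{"x":0,"y":0.036,"z":0.004,"roll":0},{"x":0,"y":0.072,"z":0.009,"roll":0},{"x":0,"y":0.107,"z":0.016,"roll":0},{"x":0,"y":0.143,"z":0.024,"roll":0},{"x":0,"y":0.178,"z":0.034,"roll":0},{"x":0,"y":0.205,"z":0.042,"roll":0},{"x":0,"y":0.205,"z":0.042,"roll":0}]'
python3 - <<'E'
from h import *
im,d=read_camera('scene'); cv2.imwrite('pics/s2.png',cv2.resize(im[100:400,240:640],None,fx=2,fy=2))
E
```

```text
clock: 11.4
position: [0.6864, 0.141, 0.2572]
orientation: [2.273, 2.167, 0.001]
force: [2.6, -2.3, 0.7]
finger_gap: 0.1
gripper_force: 32.3
```

View pics/s2.png

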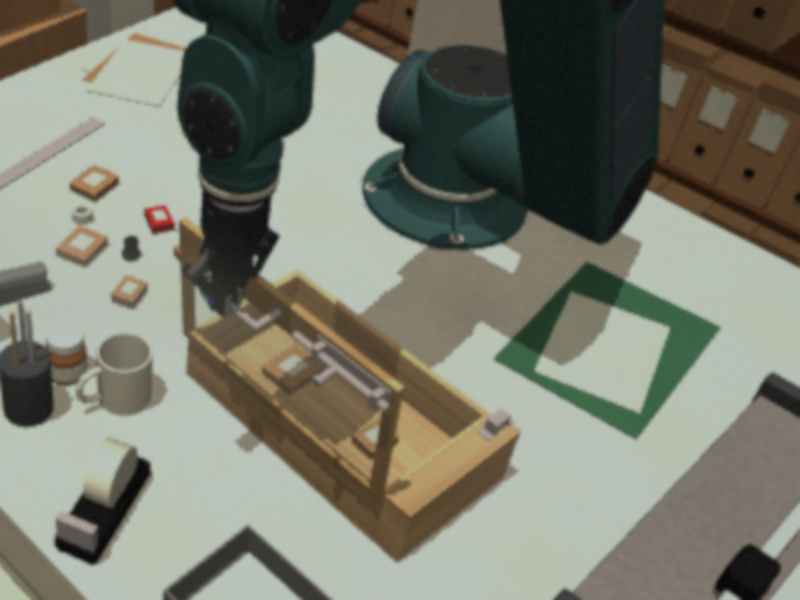

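The lid stands past upright at its stop. Both bases and the loose boxes are visible. I'll release and lift clear.

```bash

python3 -m inch '[{"x":0,"y":0,"z":0,"roll":0},{"x":0,"y":0,"z":0,"roll":0},{"x":0,"y":0,"z":0,"roll":0}]' -0.45
python3 -m inch '[{"x":0,"y":0,"z":-0.1,"roll":0},{"x":0,"y":0,"z":-0.25,"roll":0},{"x":0,"y":0,"z":-0.4,"roll":0},{"x":0,"y":0,"z":-0.5,"roll":0},{"x":0,"y":0,"z":-0.5,"roll":0},{"x":0,"y":0,"z":-0.5,"roll":0}]'
python3 -m inch '[{"x":-0.2,"y":-0.2,"z":-0.1,"roll":0},{"x":-0.4,"y":-0.4,"z":-0.1,"roll":0},{"x":-0.6,"y":-0.6,"z":-0.1,"roll":0},{"x":-0.8,"y":-0.8,"z":-0.1,"roll":0},{"x":-1,"y":-0.9,"z":-0.1,"roll":0},{"x":-1,"y":-0.9,"z":-0.1,"roll":0}]'
python3 -m inch '[{"x":-0.2,"y":-0.2,"z":0,"roll":0},{"x":-0.4,"y":-0.4,"z":0,"roll":0},{"x":-0.6,"y":-0.6,"z":0,"roll":0},{"x":-0.6,"y":-0.7,"z":0,"roll":0},{"x":-0.6,"y":-0.7,"z":0,"roll":0}]' 1
python3 - <<'E'
from det import *
im,d=read_camera('top'); cv2.imwrite('pics/t3.png',im); np.save('t3.npy',d)
for b in boxes(im): print(b)
cv2.imwrite('pics/c3.png',cv2.resize(im[180:330,85:485],None,fx=2,fy=2,interpolation=cv2.INTER_CUBIC))
C=cloud('top',d); 
for u,v in((171,257),(235,262)): print(C[v-2:v+3,u-2:u+3].reshape(-1,3).mean(0))
E
```

```text
clock: 11.75
position: [0.6855, 0.1415, 0.2567]
orientation: [-2.273, -2.168, 0.0]
force: [-0.1, -0.3, -0.6]
finger_gap: 0.274
gripper_force: 0.0
clock: 12.35
position: [0.686, 0.1415, 0.3562]
orientation: [2.273, 2.168, 0.0]
force: [-0.4, 0.1, -1.0]
finger_gap: 0.273
gripper_force: 0.0
clock: 12.95
position: [0.4931, -0.0515, 0.3761]
orientation: [-2.275, -2.166, 0.001]
force: [0.8, 0.1, 0.2]
finger_gap: 0.274
gripper_force: 0.0
clock: 13.45
position: [0.3473, -0.1636, 0.376]
orientation: [-2.277, -2.163, 0.001]
force: [1.6, 0.4, 0.4]
finger_gap: 1.002
gripper_force: 0.0
([438.4, -165.5], 49.5, 36.7, -15.1, [353.0, 294.0])
([560.9, -292.9], 67.9, 56.5, 17.4, [404.0, 243.0])
([573.7, -161.4], 50.1, 37.6, 21.5, [351.0, 238.0])
([623.5, -684.4], 206.5, 162.6, -89.0, [557.0, 218.0])
[0.51809189 0.27115236 0.02871054]
[0.50854229 0.11759797 0.02780036]
```

View pics/c3.png

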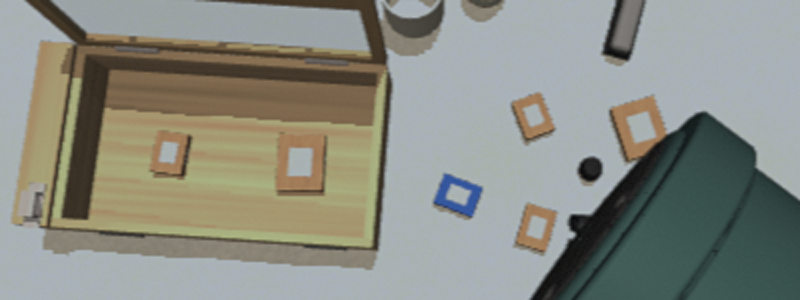

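The lid is up and both base boxes are unobscured: small at crop (170,153), large at (300,162). Next I'll measure the base poses.

```bash
cat >> det.py <<'E'
def bases(im,d,zt,zmin):
    C=cloud('top',d); hsv=cv2.cvtColor(im,cv2.COLOR_BGR2HSV); res=[]
    for nm,(u,v) in(('small',(171,257)),('large',(235,262))):
        m=np.zeros((480,640),np.uint8); s=np.s_[v-26:v+27,u-22:u+23]
        m[s]=((C[s][...,2]>zmin)&(C[s][...,2]<zmin+.03))*255
        m=cv2.morphologyEx(m,cv2.MORPH_OPEN,np.ones((3,3)))
        cs=cv2.findContours(m,cv2.RETR_EXTERNAL,cv2.CHAIN_APPROX_NONE)[0]; cn=max(cs,key=cv2.contourArea)
        P=plane('top',cn[:,0],zt)[:,:2]; c0,(w,h),a=cv2.minAreaRect((P*1000).astype(np.float32))
        if w<h: w,h,a=h,w,a+90
        Z=C[m>0][:,2]
        # label centre
        L=np.zeros_like(m); L[s]=((hsv[s][...,1]<70)&(m[s]>0))*255
        cl=cv2.findContours(L,cv2.RETR_EXTERNAL,cv2.CHAIN_APPROX_NONE)[0]; lc=None
        if cl:
            c=max(cl,key=cv2.contourArea); Q=plane('top',c[:,0],zt)[:,:2]; r=cv2.minAreaRect((Q*1000).astype(np.float32)); lc=[np.round(x,1).tolist() for x in r]
        print(nm,np.round(c0,1),round(w,1),round(h,1),'yaw',round((a+90)%180-90,1),'z',Z.mean().round(4),'label',lc)
E
python3 - <<'E'
from det import *
im=cv2.imread('pics/t3.png'); d=np.load('t3.npy'); bases(im,d,.028,.020)
hsv=cv2.cvtColor(im,cv2.COLOR_BGR2HSV)
print(hsv[257,160:184].tolist()); print(hsv[262,218:252].tolist())
E
```

```text
small [520.5 276.4] 50.7 39.9 yaw -7.0 z 0.0273 label [[521.1, 276.7], [20.9, 25.4], 83.3]
large [511.1 119.4] 67.7 57.2 yaw 0.9 z 0.0276 label [[511.6, 118.6], [29.5, 34.0], 88.3]
[[22, 85, 156], [18, 99, 155], [15, 112, 161], [15, 117, 161], [14, 88, 160], [18, 20, 165], [83, 12, 177], [86, 12, 177], [90, 13, 178], [90, 11, 178], [90, 12, 177], [97, 18, 182], [90, 5, 170], [13, 51, 159], [15, 113, 158], [14, 117, 159], [15, 116, 141], [15, 107, 98], [16, 64, 76], [20, 84, 131], [20, 92, 164], [19, 92, 166], [19, 90, 164], [19, 91, 165]]
[[24, 81, 166], [24, 81, 166], [24, 80, 166], [24, 81, 166], [23, 83, 166], [19, 94, 165], [15, 110, 163], [14, 114, 163], [14, 116, 162], [15, 115, 162], [15, 90, 164], [20, 23, 168], [90, 13, 178], [87, 13, 178], [86, 12, 177], [87, 13, 177], [90, 13, 178], [90, 13, 176], [87, 13, 177], [95, 17, 180], [99, 18, 183], [98, 17, 181], [23, 12, 164], [14, 74, 158], [14, 113, 160], [15, 116, 163], [14, 116, 161], [15, 112, 160], [15, 104, 127], [22, 73, 105], [25, 75, 146], [25, 79, 165], [25, 77, 166], [26, 76, 167]]
```

```bash
cat >> h.py <<'E'
def plan(x,y,z,yaw):
    "mm, mm, mm, tool-x yaw deg"
    s=sensors.get_state(); R=cv2.Rodrigues(np.array(s['orientation'],float))[0]; c=np.degrees(np.arctan2(R[1,0],R[0,0]))
    dy=(yaw-c+180)%360-180
    print('shift',np.round(R.T@(np.array([x,y,z])/1000-s['position'])/.2,3),'roll',round(-dy/45,3),'yaw now',round(c,2),'gap',round(s['finger_gap'],3),'clk',s['clock'])
E
python3 -m inch '[{"x":0,"y":0,"z":0,"roll":-0.19},{"x":0,"y":0,"z":0,"roll":-0.38},{"x":0,"y":0,"z":0,"roll":-0.57},{"x":0,"y":0,"z":0,"roll":-0.76},{"x":0,"y":0,"z":0,"roll":-0.868},{"x":0,"y":0,"z":0,"roll":-0.868},{"x":0,"y":0,"z":0,"roll":-0.868}]' 1 >/dev/null
python3 -c "from h import *; plan(438.4,-165.5,120,164.9)"
```

```text
shift [-0.271  0.344  1.28 ] roll -0.859 yaw now 126.23 gap 1.001 clk 14.2
```

```bash

python3 -m inch '[{"x":-0.07,"y":0.09,"z":0.2,"roll":-0.19},{"x":-0.14,"y":0.18,"z":0.4,"roll":-0.38},{"x":-0.21,"y":0.27,"z":0.6,"roll":-0.57},{"x":-0.271,"y":0.344,"z":0.8,"roll":-0.76},{"x":-0.271,"y":0.344,"z":0.95,"roll":-0.859},{"x":-0.271,"y":0.344,"z":0.95,"roll":-0.859},{"x":-0.271,"y":0.344,"z":0.95,"roll":-0.859}]' 0.4 40 >/dev/null
python3 -c "from h import *; plan(438.4,-165.5,2,164.9)"
```

```text
shift [-0.001  0.001  0.926] roll -0.003 yaw now 164.78 gap 0.7 clk 14.9
```

```bash

python3 -m inch '[{"x":0,"y":0,"z":0.2,"roll":0},{"x":0,"y":0,"z":0.4,"roll":0},{"x":0,"y":0,"z":0.6,"roll":0},{"x":0,"y":0,"z":0.75,"roll":0},{"x":0,"y":0,"z":0.85,"roll":0},{"x":0,"y":0,"z":0.92,"roll":0},{"x":0,"y":0,"z":0.92,"roll":0},{"x":0,"y":0,"z":0.92,"roll":0}]'
python3 -m inch '[{"x":0,"y":0,"z":0,"roll":0},{"x":0,"y":0,"z":0,"roll":0},{"x":0,"y":0,"z":0,"roll":0},{"x":0,"y":0,"z":0,"roll":0},{"x":0,"y":0,"z":0,"roll":0}]' -1 40
python3 -m inch '[{"x":0,"y":0,"z":-0.1,"roll":0},{"x":0,"y":0,"z":-0.25,"roll":0},{"x":0,"y":0,"z":-0.4,"roll":0},{"x":0,"y":0,"z":-0.6,"roll":0},{"x":0,"y":0,"z":-0.75,"roll":0},{"x":0,"y":0,"z":-0.75,"roll":0}]'
python3 -c "from h import *; plan(521,276.5,153,173)"
```

```text
clock: 15.7
position: [0.4393, -0.1667, 0.0042]
orientation: [0.413, 3.112, -0.001]
force: [0.8, 0.1, -0.5]
finger_gap: 0.698
gripper_force: 0.0
clock: 16.2
position: [0.4392, -0.1665, 0.0041]
orientation: [0.411, 3.112, -0.002]
force: [-1.5, 1.0, 12.9]
finger_gap: 0.433
gripper_force: 38.9
clock: 16.8
position: [0.44, -0.167, 0.1569]
orientation: [0.41, 3.108, -0.004]
force: [-0.1, -0.7, -0.2]
finger_gap: 0.436
gripper_force: 24.9
shift [0.184 2.246 0.014] roll -0.178 yaw now 164.97 gap 0.436 clk 16.8
```

```bash

for i in 1 2 3; do python3 -m inch '[{"x":0.015,"y":0.2,"z":0,"roll":0},{"x":0.03,"y":0.4,"z":0,"roll":0},{"x":0.045,"y":0.6,"z":0,"roll":0},{"x":0.061,"y":0.749,"z":0,"roll":0},{"x":0.061,"y":0.749,"z":0,"roll":0},{"x":0.061,"y":0.749,"z":0,"roll":0}]' | tail -2; done
python3 -m inch '[{"x":0,"y":0,"z":0.1,"roll":-0.178},{"x":0,"y":0,"z":0.1,"roll":-0.178},{"x":0,"y":0,"z":0.1,"roll":-0.178}]'
python3 -c "from h import *; plan(521,276.5,34,173)"
```

```text
finger_gap: 0.432
gripper_force: 46.8
finger_gap: 0.429
gripper_force: 46.8
finger_gap: 0.431
gripper_force: 46.8
clock: 18.9
position: [0.5193, 0.2761, 0.133]
orientation: [-0.2, -3.135, 0.001]
force: [0.1, -0.2, -0.2]
finger_gap: 0.428
gripper_force: 46.7
shift [-0.009  0.003  0.495] roll -0.007 yaw now 172.7 gap 0.428 clk 18.9
```

```bash

python3 -m inch '[{"x":-0.009,"y":0.003,"z":0.12,"roll":-0.007},{"x":-0.009,"y":0.003,"z":0.24,"roll":-0.007},{"x":-0.009,"y":0.003,"z":0.36,"roll":-0.007},{"x":-0.009,"y":0.003,"z":0.44,"roll":-0.007},{"x":-0.009,"y":0.003,"z":0.47,"roll":-0.007},{"x":-0.009,"y":0.003,"z":0.49,"roll":-0.007},{"x":-0.009,"y":0.003,"z":0.5,"roll":-0.007},{"x":-0.009,"y":0.003,"z":0.505,"roll":-0.007},{"x":-0.009,"y":0.003,"z":0.505,"roll":-0.007}]'
python3 -c "from h import *; plan(521,276.5,34,173)"
```

```text
clock: 19.8
position: [0.5215, 0.278, 0.0322]
orientation: [0.184, 3.135, 0.001]
force: [-0.6, -0.0, -0.9]
finger_gap: 0.434
gripper_force: 46.8
shift [ 0.002 -0.008 -0.009] roll 0.007 yaw now 173.3 gap 0.434 clk 19.8
```

Still no contact, so I'll lower 1 mm more, release gently (opening to about 50 mm) and rise.

```bash

python3 -m inch '[{"x":0,"y":-0.004,"z":0.005,"roll":0},{"x":0,"y":-0.004,"z":0.005,"roll":0}]'
python3 -m inch '[{"x":0,"y":0,"z":0,"roll":0},{"x":0,"y":0,"z":0,"roll":0},{"x":0,"y":0,"z":0,"roll":0}]' 0.3
python3 -m inch '[{"x":0,"y":0,"z":-0.1,"roll":0},{"x":0,"y":0,"z":-0.25,"roll":0},{"x":0,"y":0,"z":-0.45,"roll":0},{"x":0,"y":0,"z":-0.65,"roll":0},{"x":0,"y":0,"z":-0.75,"roll":0},{"x":0,"y":0,"z":-0.75,"roll":0}]' >/dev/null
for i in 1 2; do python3 -m inch '[{"x":0.1,"y":-0.2,"z":-0.1,"roll":0},{"x":0.2,"y":-0.4,"z":-0.2,"roll":0},{"x":0.25,"y":-0.6,"z":-0.2,"roll":0},{"x":0.3,"y":-0.8,"z":-0.2,"roll":0},{"x":0.3,"y":-0.8,"z":-0.2,"roll":0}]' >/dev/null; done
python3 - <<'E'
from det import *
st()
im,d=read_camera('top'); cv2.imwrite('pics/t4.png',im); np.save('t4.npy',d); bases(im,d,.046,.037)
for b in boxes(im): print(b)
bases(im,d,.028,.02)
cv2.imwrite('pics/c4.png',cv2.resize(im[180:330,85:485],None,fx=2,fy=2,interpolation=cv2.INTER_CUBIC))
E
```

```text
clock: 20.0
position: [0.5215, 0.278, 0.0321]
orientation: [0.183, 3.135, 0.003]
force: [-3.6, 3.1, 12.8]
finger_gap: 0.429
gripper_force: 48.4
clock: 20.3
position: [0.5211, 0.2771, 0.0307]
orientation: [0.183, 3.136, -0.0]
force: [-0.6, -0.2, -0.1]
finger_gap: 0.648
gripper_force: 0.0
{'clock': 21.9, 'position': [0.364, -0.03, 0.26], 'orientation': [-0.191, -3.135, 0.001], 'force': [-0.767, 0.27, 0.078], 'finger_gap': 0.649, 'gripper_force': 0.0, 'joint_pos': [-0.306, -0.022, -0.309, 1.284, -0.001, -0.184]}
small [520.4 276.6] 50.7 40.6 yaw -6.5 z 0.0454 label [[521.2, 277.4], [21.0, 25.5], 83.2]Traceback (most recent call last):
  File "<stdin>", line 3, in <module>
  File "det.py", line 20, in bases
    cs=cv2.findContours(m,cv2.RETR_EXTERNAL,cv2.CHAIN_APPROX_NONE)[0]; cn=max(cs,key=cv2.contourArea)
                                                                          ~~~^^^^^^^^^^^^^^^^^^^^^^^^
ValueError: max() iterable argument is empty
```

```bash
sed -i 's/^        cs=cv2.findContours(m,/        if not m.any(): continue\n        cs=cv2.findContours(m,/' det.py
python3 - <<'E'
from det import *
im=cv2.imread('pics/t4.png')
for b in boxes(im): print(b)
plan(573.7,-161.4,190,201.5)
E
```

```text
([440.6, -409.2], 67.5, 57.5, 12.0, [454.0, 294.0])
([561.1, -292.7], 67.6, 56.6, 17.8, [405.0, 244.0])
([573.7, -161.4], 50.1, 37.6, 21.5, [351.0, 238.0])
([623.5, -684.4], 206.5, 162.6, -89.0, [557.0, 218.0])
shift [-1.12  -0.535  0.35 ] roll -0.632 yaw now 173.06 gap 0.647 clk 21.95
```

```bash

python3 -m inch '[{"x":-0.19,"y":-0.09,"z":0.06,"roll":0},{"x":-0.38,"y":-0.18,"z":0.12,"roll":0},{"x":-0.56,"y":-0.267,"z":0.17,"roll":0},{"x":-0.56,"y":-0.267,"z":0.17,"roll":0}]' 0.4 >/dev/null
python3 -m inch '[{"x":-0.19,"y":-0.09,"z":0.06,"roll":-0.19},{"x":-0.38,"y":-0.18,"z":0.12,"roll":-0.38},{"x":-0.56,"y":-0.268,"z":0.18,"roll":-0.57},{"x":-0.56,"y":-0.268,"z":0.18,"roll":-0.632},{"x":-0.56,"y":-0.268,"z":0.18,"roll":-0.632},{"x":-0.56,"y":-0.268,"z":0.18,"roll":-0.632}]' >/dev/null
python3 -c "from h import *; plan(573.7,-161.4,6,201.5)"
```

```text
shift [ 0.011 -0.016  0.923] roll 0.005 yaw now -158.28 gap 0.701 clk 22.95
```

```bash

python3 -m inch '[{"x":0.011,"y":-0.016,"z":0.2,"roll":0},{"x":0.011,"y":-0.016,"z":0.4,"roll":0},{"x":0.011,"y":-0.016,"z":0.6,"roll":0},{"x":0.011,"y":-0.016,"z":0.75,"roll":0},{"x":0.011,"y":-0.016,"z":0.85,"roll":0},{"x":0.011,"y":-0.016,"z":0.92,"roll":0},{"x":0.011,"y":-0.016,"z":0.923,"roll":0},{"x":0.011,"y":-0.016,"z":0.923,"roll":0}]'
python3 -m inch '[{"x":0,"y":0,"z":0,"roll":0},{"x":0,"y":0,"z":0,"roll":0},{"x":0,"y":0,"z":0,"roll":0},{"x":0,"y":0,"z":0,"roll":0},{"x":0,"y":0,"z":0,"roll":0}]' -1 40
python3 -m inch '[{"x":0,"y":0,"z":-0.1,"roll":0},{"x":0,"y":0,"z":-0.25,"roll":0},{"x":0,"y":0,"z":-0.4,"roll":0},{"x":0,"y":0,"z":-0.6,"roll":0},{"x":0,"y":0,"z":-0.75,"roll":0},{"x":0,"y":0,"z":-0.75,"roll":0}]'
python3 -c "from h import *; plan(521.5,276.7,150,173.2)"
```

```text
clock: 23.75
position: [0.5739, -0.1623, 0.0069]
orientation: [-0.592, 3.085, -0.0]
force: [-0.2, 0.2, 0.7]
finger_gap: 0.7
gripper_force: 0.0
clock: 24.25
position: [0.5744, -0.1629, 0.0075]
orientation: [-0.592, 3.084, -0.001]
force: [-1.1, 1.4, 9.4]
finger_gap: 0.429
gripper_force: 40.0
clock: 24.85
position: [0.5756, -0.1636, 0.1608]
orientation: [-0.591, 3.079, -0.006]
force: [0.5, -0.6, -1.2]
finger_gap: 0.433
gripper_force: 40.8
shift [-0.564  2.145  0.046] roll 0.634 yaw now -158.25 gap 0.433 clk 24.85
```

```bash

for i in 1 2 3; do python3 -m inch '[{"x":-0.05,"y":0.19,"z":0,"roll":0},{"x":-0.1,"y":0.38,"z":0,"roll":0},{"x":-0.15,"y":0.57,"z":0,"roll":0},{"x":-0.188,"y":0.715,"z":0,"roll":0},{"x":-0.188,"y":0.715,"z":0,"roll":0},{"x":-0.188,"y":0.715,"z":0,"roll":0}]' | tail -2; done
python3 -m inch '[{"x":0,"y":0,"z":0.02,"roll":0.19},{"x":0,"y":0,"z":0.05,"roll":0.38},{"x":0,"y":0,"z":0.05,"roll":0.57},{"x":0,"y":0,"z":0.05,"roll":0.634},{"x":0,"y":0,"z":0.05,"roll":0.634},{"x":0,"y":0,"z":0.05,"roll":0.634}]'
python3 -c "from h import *; plan(521.5,276.7,54,173.2)"
```

```text
finger_gap: 0.431
gripper_force: 40.8
finger_gap: 0.429
gripper_force: 40.8
finger_gap: 0.431
gripper_force: 40.8
clock: 27.25
position: [0.5201, 0.2761, 0.1461]
orientation: [0.185, 3.136, -0.0]
force: [0.1, -0.0, -0.5]
finger_gap: 0.429
gripper_force: 40.8
shift [-0.007  0.004  0.461] roll 0.001 yaw now 173.24 gap 0.429 clk 27.25
```

```bash

python3 -m inch '[{"x":-0.007,"y":0.002,"z":0.12,"roll":0},{"x":-0.007,"y":0.002,"z":0.24,"roll":0},{"x":-0.007,"y":0.002,"z":0.34,"roll":0},{"x":-0.007,"y":0.002,"z":0.41,"roll":0},{"x":-0.007,"y":0.002,"z":0.44,"roll":0},{"x":-0.007,"y":0.002,"z":0.455,"roll":0},{"x":-0.007,"y":0.002,"z":0.46,"roll":0},{"x":-0.007,"y":0.002,"z":0.463,"roll":0},{"x":-0.007,"y":0.002,"z":0.463,"roll":0}]'
python3 -c "from h import *; plan(521.5,276.7,54,173.2)"
```

```text
clock: 28.15
position: [0.5213, 0.2777, 0.054]
orientation: [0.185, 3.135, 0.001]
force: [0.6, -0.8, 0.5]
finger_gap: 0.432
gripper_force: 40.8
shift [-0.002 -0.005 -0.   ] roll 0.001 yaw now 173.24 gap 0.432 clk 28.15
```

```bash

python3 -m inch '[{"x":0,"y":-0.004,"z":0.005,"roll":0},{"x":0,"y":-0.004,"z":0.005,"roll":0}]' | sed -n 2,4p
python3 -m inch '[{"x":0,"y":0,"z":0.004,"roll":0},{"x":0,"y":0,"z":0.004,"roll":0}]' | sed -n 2,4p
```

```text
position: [0.5213, 0.2773, 0.0535]
orientation: [0.185, 3.135, 0.002]
force: [-1.6, 1.9, 8.7]
position: [0.5214, 0.2774, 0.0534]
orientation: [0.185, 3.134, 0.002]
force: [-5.7, 0.6, 20.6]
```

```bash

python3 -m inch '[{"x":0,"y":0,"z":-0.006,"roll":0},{"x":0,"y":0,"z":-0.006,"roll":0}]' >/dev/null
python3 -m inch '[{"x":0,"y":0,"z":0,"roll":0},{"x":0,"y":0,"z":0,"roll":0},{"x":0,"y":0,"z":0,"roll":0}]' 0.3 | tail -3
python3 -m inch '[{"x":0,"y":0,"z":-0.1,"roll":0},{"x":0,"y":0,"z":-0.25,"roll":0},{"x":0,"y":0,"z":-0.45,"roll":0},{"x":0,"y":0,"z":-0.65,"roll":0},{"x":0,"y":0,"z":-0.75,"roll":0},{"x":0,"y":0,"z":-0.75,"roll":0}]' >/dev/null
for i in 1 2; do python3 -m inch '[{"x":0.1,"y":-0.2,"z":-0.1,"roll":0},{"x":0.2,"y":-0.4,"z":-0.1,"roll":0},{"x":0.25,"y":-0.6,"z":-0.1,"roll":0},{"x":0.3,"y":-0.8,"z":-0.1,"roll":0},{"x":0.3,"y":-0.8,"z":-0.1,"roll":0}]' >/dev/null; done
python3 - <<'E'
from det import *
im,d=read_camera('top'); cv2.imwrite('pics/t5.png',im); np.save('t5.npy',d); bases(im,d,.064,.055)
for b in boxes(im): print(b)
bases(im,d,.028,.02)
plan(561.1,-292.7,190,197.8)
E
```

```text
force: [0.5, 0.2, 0.1]
finger_gap: 0.651
gripper_force: 0.0
small [521.5 275.7] 50.5 40.0 yaw -6.5 z 0.0635 label [[522.0, 276.6], [20.7, 26.0], 83.2]
([480.8, -412.0], 67.4, 57.5, 12.2, [455.0, 277.0])
([561.0, -292.8], 68.0, 56.4, 17.4, [405.0, 244.0])
([623.5, -684.4], 206.5, 162.6, -89.0, [557.0, 218.0])
small [518.3 260.8] 49.4 9.7 yaw -5.6 z 0.0323 label [[520.8, 262.0], [19.4, 4.8], 4.3]
large [536.4 117.9] 55.6 17.1 yaw -89.1 z 0.0273 label None
shift [-1.142 -1.192  0.261] roll -0.552 yaw now 172.98 gap 0.651 clk 30.7
```

```bash

python3 -m inch '[{"x":-0.19,"y":-0.2,"z":0.04,"roll":0},{"x":-0.38,"y":-0.4,"z":0.08,"roll":0},{"x":-0.57,"y":-0.6,"z":0.13,"roll":0},{"x":-0.57,"y":-0.6,"z":0.13,"roll":0}]' 0.8 50 >/dev/null
python3 -m inch '[{"x":-0.19,"y":-0.2,"z":0.04,"roll":-0.19},{"x":-0.38,"y":-0.4,"z":0.08,"roll":-0.38},{"x":-0.57,"y":-0.592,"z":0.13,"roll":-0.55},{"x":-0.57,"y":-0.592,"z":0.13,"roll":-0.552},{"x":-0.57,"y":-0.592,"z":0.13,"roll":-0.552},{"x":-0.57,"y":-0.592,"z":0.13,"roll":-0.552}]' >/dev/null
python3 - <<'E'
from h import *
print('loupe',plane('top',[[380,265]],.03),'tape',plane('top',[[431,266]],.01))
plan(561.1,-292.7,7,197.6)
E
```

```text
loupe [[ 0.50644198 -0.23010938  0.03      ]] tape [[ 0.50852516 -0.35776694  0.01      ]]
shift [ 0.012 -0.018  0.916] roll 0.011 yaw now -161.89 gap 0.902 clk 31.7
```

```bash

python3 -m inch '[{"x":0.012,"y":-0.018,"z":0.2,"roll":0},{"x":0.012,"y":-0.018,"z":0.4,"roll":0},{"x":0.012,"y":-0.018,"z":0.6,"roll":0},{"x":0.012,"y":-0.018,"z":0.75,"roll":0},{"x":0.012,"y":-0.018,"z":0.85,"roll":0},{"x":0.012,"y":-0.018,"z":0.91,"roll":0},{"x":0.012,"y":-0.018,"z":0.915,"roll":0},{"x":0.012,"y":-0.018,"z":0.915,"roll":0}]'
python3 -m inch '[{"x":0,"y":0,"z":0,"roll":0},{"x":0,"y":0,"z":0,"roll":0},{"x":0,"y":0,"z":0,"roll":0},{"x":0,"y":0,"z":0,"roll":0},{"x":0,"y":0,"z":0,"roll":0}]' -1 50
python3 -m inch '[{"x":0,"y":0,"z":-0.1,"roll":0},{"x":0,"y":0,"z":-0.25,"roll":0},{"x":0,"y":0,"z":-0.4,"roll":0},{"x":0,"y":0,"z":-0.6,"roll":0},{"x":0,"y":0,"z":-0.75,"roll":0},{"x":0,"y":0,"z":-0.75,"roll":0}]'
python3 - <<'E'
from det import *
im,d=read_camera('top'); bases(im,d,.028,.021)
plan(512,119.3,150,179.5)
E
```

```text
clock: 32.5
position: [0.5615, -0.2942, 0.0089]
orientation: [-0.494, 3.102, -0.001]
force: [0.2, -0.2, -0.0]
finger_gap: 0.898
gripper_force: 0.0
clock: 33.0
position: [0.5617, -0.2948, 0.0095]
orientation: [-0.493, 3.101, -0.002]
force: [-2.8, 3.5, 11.0]
finger_gap: 0.634
gripper_force: 50.8
clock: 33.6
position: [0.5627, -0.2957, 0.1627]
orientation: [-0.492, 3.098, -0.008]
force: [-0.4, -0.8, -2.1]
finger_gap: 0.632
gripper_force: 53.8
small [536.6 259.6] 12.3 7.2 yaw 4.2 z 0.0347 label [[530.5, 262.7], [0.0, 0.0], 0.0]
large [511.1 119.4] 67.7 57.2 yaw 0.9 z 0.0277 label [[511.6, 118.6], [29.5, 34.0], 88.3]
shift [-0.405  2.048  0.045] roll 0.413 yaw now -161.94 gap 0.631 clk 33.65
```

```bash

for i in 1 2 3; do python3 -m inch '[{"x":-0.04,"y":0.18,"z":0,"roll":0},{"x":-0.08,"y":0.36,"z":0,"roll":0},{"x":-0.12,"y":0.54,"z":0,"roll":0},{"x":-0.135,"y":0.683,"z":0,"roll":0},{"x":-0.135,"y":0.683,"z":0,"roll":0},{"x":-0.135,"y":0.683,"z":0,"roll":0}]' | tail -2; done
python3 -m inch '[{"x":0,"y":0,"z":0.02,"roll":0.19},{"x":0,"y":0,"z":0.05,"roll":0.38},{"x":0,"y":0,"z":0.05,"roll":0.413},{"x":0,"y":0,"z":0.05,"roll":0.413},{"x":0,"y":0,"z":0.05,"roll":0.413}]' |sed -n 2p
python3 - <<'E'
from det import *
im=cv2.imread('pics/t3.png').astype(float); b,g,r=cv2.split(im)
# orange-ness: sat edge per row, subpixel: left/right edges of top face and label
hsv=cv2.cvtColor(im.astype(np.uint8),cv2.COLOR_BGR2HSV); h=hsv[...,0].astype(int); S=hsv[...,1]
m=((h>=11)&(h<=17)&(S>60)&(hsv[...,2]>135)).astype(np.uint8)*255
for nm,(u0,u1,v0,v1) in(('small',(155,190,240,275)),('large',(215,255,240,282))):
    k=np.zeros_like(m); k[v0:v1,u0:u1]=m[v0:v1,u0:u1]
    cn=max(cv2.findContours(k,cv2.RETR_EXTERNAL,cv2.CHAIN_APPROX_NONE)[0],key=cv2.contourArea)
    P=plane('top',cn[:,0],.028)[:,:2]*1000; c,wh,a=cv2.minAreaRect(P.astype(np.float32)); print(nm,c,wh,a)
    k2=k.copy(); cv2.drawContours(k2,[cn],-1,255,-1)
    rows=[(np.where(k2[v])[0],v) for v in range(v0,v1) if k2[v].sum()>255*10][3:-3]
    for f in(0,-1):
        q=plane('top',[(x[f],v) for x,v in rows],.028)[:,:2].astype(np.float32); vx,vy,_,_=cv2.fitLine(q,cv2.DIST_HUBER,0,.001,.01).ravel(); print(' edge',np.degrees(np.arctan(vy/vx)))
plan(512,119.3,36,179.5)
E
```

```text
finger_gap: 0.628
gripper_force: 53.8
finger_gap: 0.633
gripper_force: 53.8
finger_gap: 0.633
gripper_force: 53.8
position: [0.5115, 0.1195, 0.1481]
small (521.1898803710938, 276.8049011230469) (35.1817741394043, 48.58050537109375) 83.02429962158203
 edge -4.5172024
 edge -5.121833
large (512.3175659179688, 118.77921295166016) (65.2860107421875, 53.950286865234375) 0.8806607723236084
 edge -1.8220075
 edge -0.71820307
shift [-0.002 -0.001  0.56 ] roll 0.003 yaw now 179.62 gap 0.63 clk 35.95
```

```bash

python3 -m inch '[{"x":-0.002,"y":-0.003,"z":0.12,"roll":0},{"x":-0.002,"y":-0.003,"z":0.24,"roll":0},{"x":-0.002,"y":-0.003,"z":0.36,"roll":0},{"x":-0.002,"y":-0.003,"z":0.47,"roll":0},{"x":-0.002,"y":-0.003,"z":0.52,"roll":0},{"x":-0.002,"y":-0.003,"z":0.54,"roll":0},{"x":-0.002,"y":-0.003,"z":0.55,"roll":0},{"x":-0.002,"y":-0.003,"z":0.55,"roll":0},{"x":-0.002,"y":-0.003,"z":0.55,"roll":0}]'|sed -n 2,5p
python3 -m inch '[{"x":0,"y":0,"z":0.003,"roll":0},{"x":0,"y":0,"z":0.003,"roll":0}]' | sed -n 2,4p
python3 -m inch '[{"x":0,"y":0,"z":0.003,"roll":0},{"x":0,"y":0,"z":0.003,"roll":0}]' | sed -n 2,4p
```

```text
position: [0.5119, 0.1196, 0.0386]
orientation: [0.014, 3.14, 0.0]
force: [-0.3, 0.1, -1.0]
finger_gap: 0.628
position: [0.5118, 0.1196, 0.0377]
orientation: [0.014, 3.141, 0.0]
force: [-0.4, 0.5, 1.4]
position: [0.5118, 0.1196, 0.0376]
orientation: [0.014, 3.14, 0.0]
force: [-3.1, -1.0, 12.5]
```

```bash

python3 -m inch '[{"x":0,"y":0,"z":-0.003,"roll":0},{"x":0,"y":0,"z":-0.003,"roll":0}]' >/dev/null
python3 -m inch '[{"x":0,"y":0,"z":0,"roll":0},{"x":0,"y":0,"z":0,"roll":0},{"x":0,"y":0,"z":0,"roll":0}]' 0.7 | tail -3
python3 -m inch '[{"x":0,"y":0,"z":-0.1,"roll":0},{"x":0,"y":0,"z":-0.25,"roll":0},{"x":0,"y":0,"z":-0.45,"roll":0},{"x":0,"y":0,"z":-0.65,"roll":0},{"x":0,"y":0,"z":-0.75,"roll":0},{"x":0,"y":0,"z":-0.75,"roll":0}]' >/dev/null
for i in 1 2; do python3 -m inch '[{"x":0.1,"y":-0.2,"z":0,"roll":0},{"x":0.2,"y":-0.4,"z":0,"roll":0},{"x":0.25,"y":-0.6,"z":0,"roll":0},{"x":0.25,"y":-0.8,"z":0,"roll":0},{"x":0.25,"y":-0.8,"z":0,"roll":0}]' >/dev/null; done
python3 - <<'E'
from det import *
im,d=read_camera('top'); cv2.imwrite('pics/t6.png',im); np.save('t6.npy',d); bases(im,d,.046,.037)
for b in boxes(im): print(b)
plan(480.8,-412,188,192.2)
E
```

```text
force: [0.3, 0.0, -0.3]
finger_gap: 0.85
gripper_force: 0.0
small [522.3 279.3] 54.0 45.9 yaw -6.2 z 0.0607 label [[525.0, 282.7], [23.9, 22.8], 0.9]
large [511.8 119.4] 68.8 57.3 yaw -0.8 z 0.0456 label [[513.2, 119.4], [34.1, 28.3], 2.8]
([623.5, -684.4], 206.5, 162.6, -89.0, [557.0, 218.0])
shift [-0.375 -1.051 -0.01 ] roll -0.286 yaw now 179.31 gap 0.849 clk 39.4
```

```bash

python3 -m inch '[{"x":-0.06,"y":-0.18,"z":0,"roll":0},{"x":-0.12,"y":-0.36,"z":0,"roll":0},{"x":-0.19,"y":-0.525,"z":0,"roll":0},{"x":-0.19,"y":-0.525,"z":0,"roll":0}]' 0.8 50 >/dev/null
python3 -m inch '[{"x":-0.06,"y":-0.18,"z":0,"roll":-0.1},{"x":-0.12,"y":-0.36,"z":0,"roll":-0.2},{"x":-0.185,"y":-0.526,"z":0,"roll":-0.286},{"x":-0.185,"y":-0.526,"z":0,"roll":-0.286},{"x":-0.185,"y":-0.526,"z":0,"roll":-0.286}]' >/dev/null
python3 - <<'E'
from det import *
plan(480.8,-412,7.5,192.2)
im,d=read_camera('scene'); C=cloud('scene',d)
hsv=cv2.cvtColor(im,cv2.COLOR_BGR2HSV)
m=(hsv[...,0]>5)&(hsv[...,0]<25)&(hsv[...,1]>70)&(C[...,2]>.01)&(C[...,2]<.026)&(C[...,1]<-.33)&(C[...,1]>-.5)&(C[...,0]>.38)&(C[...,0]<.58)
q=C[m]; print(len(q), q.mean(0), q.min(0), q.max(0))
E
```

```text
shift [ 0.008 -0.014  0.894] roll 0.004 yaw now -167.64 gap 0.902 clk 40.3
166 [ 0.48347741 -0.405926    0.0162755 ] [ 0.44451445 -0.44469758  0.01045288] [ 0.52015543 -0.37636156  0.02360473]
```

```bash

python3 -m inch '[{"x":0.008,"y":-0.014,"z":0.2,"roll":0},{"x":0.008,"y":-0.014,"z":0.4,"roll":0},{"x":0.008,"y":-0.014,"z":0.6,"roll":0},{"x":0.008,"y":-0.014,"z":0.75,"roll":0},{"x":0.008,"y":-0.014,"z":0.85,"roll":0},{"x":0.008,"y":-0.014,"z":0.89,"roll":0},{"x":0.008,"y":-0.014,"z":0.894,"roll":0},{"x":0.008,"y":-0.014,"z":0.894,"roll":0}]'|sed -n 2,4p
python3 -m inch '[{"x":0,"y":0,"z":0,"roll":0},{"x":0,"y":0,"z":0,"roll":0},{"x":0,"y":0,"z":0,"roll":0},{"x":0,"y":0,"z":0,"roll":0},{"x":0,"y":0,"z":0,"roll":0}]' -1 50
python3 -m inch '[{"x":0,"y":0,"z":-0.1,"roll":0},{"x":0,"y":0,"z":-0.25,"roll":0},{"x":0,"y":0,"z":-0.4,"roll":0},{"x":0,"y":0,"z":-0.6,"roll":0},{"x":0,"y":0,"z":-0.75,"roll":0},{"x":0,"y":0,"z":-0.75,"roll":0}]'
python3 -c "from h import *; plan(512,119.3,150,179.5)"
```

```text
position: [0.4812, -0.4133, 0.0096]
orientation: [-0.338, 3.123, -0.001]
force: [0.2, -0.4, -0.1]
clock: 41.65
position: [0.4812, -0.4139, 0.0101]
orientation: [-0.338, 3.122, -0.002]
force: [-1.9, 3.0, 12.3]
finger_gap: 0.633
gripper_force: 50.5
clock: 42.25
position: [0.4819, -0.4149, 0.1633]
orientation: [-0.337, 3.119, -0.009]
force: [0.9, 0.2, -1.8]
finger_gap: 0.632
gripper_force: 53.6
shift [-0.718  2.577  0.053] roll 0.286 yaw now -167.65 gap 0.632 clk 42.25
```

```bash

for i in 1 2 3 4; do python3 -m inch '[{"x":-0.05,"y":0.18,"z":0,"roll":0},{"x":-0.1,"y":0.36,"z":0,"roll":0},{"x":-0.15,"y":0.54,"z":0,"roll":0},{"x":-0.18,"y":0.645,"z":0,"roll":0},{"x":-0.18,"y":0.645,"z":0,"roll":0},{"x":-0.18,"y":0.645,"z":0,"roll":0}]' | tail -2; done
python3 -m inch '[{"x":0,"y":0,"z":0.02,"roll":0.15},{"x":0,"y":0,"z":0.04,"roll":0.286},{"x":0,"y":0,"z":0.04,"roll":0.286},{"x":0,"y":0,"z":0.04,"roll":0.286}]' |sed -n 2p
python3 -c "from h import *; plan(512,119.3,57,179.5)"
```

```text
finger_gap: 0.631
gripper_force: 53.7
finger_gap: 0.628
gripper_force: 53.7
finger_gap: 0.629
gripper_force: 53.7
finger_gap: 0.637
gripper_force: 53.7
position: [0.5112, 0.1202, 0.1505]
shift [-0.004 -0.005  0.468] roll 0.002 yaw now 179.57 gap 0.629 clk 45.05
```

```bash

python3 -m inch '[{"x":-0.004,"y":-0.005,"z":0.12,"roll":0},{"x":-0.004,"y":-0.005,"z":0.24,"roll":0},{"x":-0.004,"y":-0.005,"z":0.34,"roll":0},{"x":-0.004,"y":-0.005,"z":0.41,"roll":0},{"x":-0.004,"y":-0.005,"z":0.44,"roll":0},{"x":-0.004,"y":-0.005,"z":0.455,"roll":0},{"x":-0.004,"y":-0.005,"z":0.467,"roll":0},{"x":-0.004,"y":-0.005,"z":0.467,"roll":0},{"x":-0.004,"y":-0.005,"z":0.467,"roll":0}]'|sed -n 2,5p
python3 -m inch '[{"x":0,"y":0,"z":0.003,"roll":0},{"x":0,"y":0,"z":0.003,"roll":0}]' | sed -n 2,4p
python3 -m inch '[{"x":0,"y":0,"z":0.003,"roll":0},{"x":0,"y":0,"z":0.003,"roll":0}]' | sed -n 2,4p
```

```text
position: [0.5121, 0.1203, 0.0576]
orientation: [0.014, 3.141, 0.0]
force: [0.4, -0.6, -1.2]
finger_gap: 0.626
position: [0.5119, 0.1204, 0.0566]
orientation: [0.014, 3.141, 0.0]
force: [0.0, 0.7, -1.1]
position: [0.5119, 0.1204, 0.0563]
orientation: [0.014, 3.141, 0.0]
force: [-1.4, 0.8, 5.0]
```

```bash

python3 -m inch '[{"x":0,"y":-0.002,"z":0,"roll":0},{"x":0,"y":-0.002,"z":0,"roll":0},{"x":0,"y":-0.002,"z":0,"roll":0}]' 0.7 | tail -3
python3 -m inch '[{"x":0,"y":0,"z":-0.1,"roll":0},{"x":0,"y":0,"z":-0.25,"roll":0},{"x":0,"y":0,"z":-0.45,"roll":0},{"x":0,"y":0,"z":-0.65,"roll":0},{"x":0,"y":0,"z":-0.85,"roll":0},{"x":0,"y":0,"z":-0.95,"roll":0},{"x":0,"y":0,"z":-0.95,"roll":0}]' >/dev/null
python3 -m inch '[{"x":0.1,"y":-0.2,"z":-0.15,"roll":0.19},{"x":0.2,"y":-0.4,"z":-0.3,"roll":0.38},{"x":0.25,"y":-0.6,"z":-0.45,"roll":0.57},{"x":0.25,"y":-0.8,"z":-0.5,"roll":0.7},{"x":0.25,"y":-0.8,"z":-0.5,"roll":0.7},{"x":0.25,"y":-0.8,"z":-0.5,"roll":0.7}]' -0.45 30 >/dev/null
python3 -m inch '[{"x":0,"y":0,"z":0,"roll":0.19},{"x":0,"y":0,"z":0,"roll":0.38},{"x":0,"y":0,"z":0,"roll":0.57},{"x":0,"y":0,"z":0,"roll":0.7},{"x":0,"y":0,"z":0,"roll":0.7},{"x":0,"y":0,"z":0,"roll":0.7}]' -0.45 >/dev/null
python3 - <<'E'
from det import *
im,d=read_camera('top'); cv2.imwrite('pics/t7.png',im); np.save('t7.npy',d); bases(im,d,.064,.055)
for b in boxes(im): print(b)
cv2.imwrite('pics/c7.png',im[90:370,60:540])
plan(686,141.3,356,87)
E
```

```text
force: [0.6, 0.0, 0.2]
finger_gap: 0.851
gripper_force: 0.0
([623.5, -684.4], 206.5, 162.6, -89.0, [557.0, 218.0])
shift [ 0.297  1.413 -0.054] roll 0.661 yaw now 116.73 gap 0.274 clk 48.6
```

View pics/c7.png

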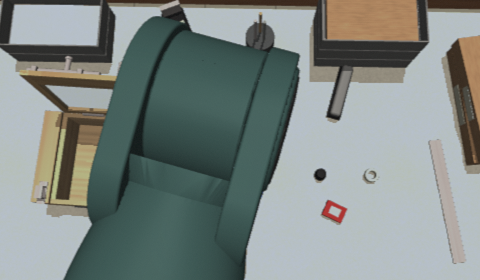

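The arm hides the bin. The bench now holds only the loupe, tape roll, decoys and ruler. I'll step aside to check the piles.

```bash

python3 -m inch '[{"x":-0.22,"y":-0.11,"z":0,"roll":0.16},{"x":-0.44,"y":-0.22,"z":0,"roll":0.32},{"x":-0.66,"y":-0.33,"z":0,"roll":0.5},{"x":-0.88,"y":-0.44,"z":0,"roll":0.661},{"x":-0.88,"y":-0.44,"z":0,"roll":0.661},{"x":-0.88,"y":-0.44,"z":0,"roll":0.661}]' >/dev/null
python3 - <<'E'
from det import *
im,d=read_camera('top'); cv2.imwrite('pics/t8.png',im); np.save('t8.npy',d); bases(im,d,.064,.055)
cv2.imwrite('pics/c8.png',cv2.resize(im[180:330,85:345],None,fx=3,fy=3))
plan(686,141.3,356,87)
E
```

```text
small [521.5 275.5] 50.5 40.4 yaw -6.5 z 0.0634 label [[522.3, 276.6], [23.5, 22.5], 0.9]
large [512. 120.] 67.9 57.6 yaw 0.9 z 0.0636 label [[512.4, 120.3], [29.4, 34.9], 87.6]
shift [ 1.946  1.025 -0.051] roll -0.003 yaw now 86.86 gap 0.272 clk 49.25
```

View pics/c8.png

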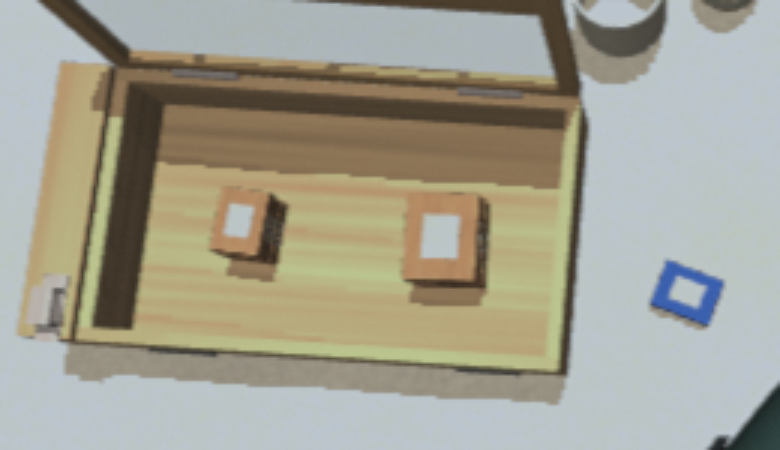

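Both piles stand three high and square, small at crop (243,225) and large at (445,238). Now I'll close the lid.

```bash

for i in 1 2; do python3 -m inch '[{"x":0.22,"y":0.12,"z":0,"roll":0},{"x":0.44,"y":0.24,"z":0,"roll":0},{"x":0.66,"y":0.36,"z":-0.02,"roll":0},{"x":0.88,"y":0.48,"z":-0.025,"roll":0},{"x":0.973,"y":0.512,"z":-0.025,"roll":0},{"x":0.973,"y":0.512,"z":-0.025,"roll":0}]' -0.45 >/dev/null; done
python3 -m inch '[{"x":0,"y":0,"z":0,"roll":0},{"x":0,"y":0,"z":0,"roll":0}]' >/dev/null
python3 -c "from h import *; plan(686,141.4,257,87.1)"
```

```text
shift [ 0.008 -0.001  0.498] roll -0.008 yaw now 86.75 gap 0.273 clk 50.65
```

```bash

python3 -m inch '[{"x":0.008,"y":0,"z":0.1,"roll":-0.008},{"x":0.008,"y":0,"z":0.2,"roll":-0.008},{"x":0.008,"y":0,"z":0.3,"roll":-0.008},{"x":0.008,"y":0,"z":0.4,"roll":-0.008},{"x":0.008,"y":0,"z":0.498,"roll":-0.008},{"x":0.008,"y":0,"z":0.498,"roll":-0.008},{"x":0.008,"y":0,"z":0.498,"roll":-0.008}]' |sed -n 2,6p
python3 -m inch '[{"x":0,"y":0,"z":0,"roll":0},{"x":0,"y":0,"z":0,"roll":0},{"x":0,"y":0,"z":0,"roll":0},{"x":0,"y":0,"z":0,"roll":0}]' -1 30
python3 - <<'E'
import numpy as np
r=np.hypot(.188,.045)+.0;a0=np.arctan2(.045,-.188)
f=lambda t:np.array([r*np.cos(a0-t),-r*np.sin(a0-t)])/.2
for T in((1.65,.85),(.85,0)):
  for t in np.linspace(T[0],T[1],11): print(round(t,3),(f(t)-f(T[0])).round(3))
E
```

```text
position: [0.6863, 0.1413, 0.2575]
orientation: [2.277, 2.163, 0.001]
force: [0.4, 0.8, -0.3]
finger_gap: 0.273
gripper_force: 0.0
clock: 51.75
position: [0.6865, 0.1417, 0.2579]
orientation: [2.276, 2.164, 0.001]
force: [-4.9, -2.2, 6.6]
finger_gap: 0.104
gripper_force: 29.4
1.65 [0. 0.]
1.57 [-0.074 -0.021]
1.49 [-0.15  -0.036]
1.41 [-0.227 -0.045]
1.33 [-0.304 -0.047]
1.25 [-0.382 -0.044]
1.17 [-0.458 -0.034]
1.09 [-0.534 -0.018]
1.01 [-0.608  0.004]
0.93 [-0.68   0.031]
0.85 [-0.75   0.065]
0.85 [0. 0.]
0.765 [-0.071  0.041]
0.68 [-0.138  0.089]
0.595 [-0.201  0.141]
0.51 [-0.259  0.199]
0.425 [-0.312  0.262]
0.34 [-0.36   0.329]
0.255 [-0.402  0.4  ]
0.17 [-0.437  0.474]
0.085 [-0.466  0.551]
0.0 [-0.489  0.63 ]
```

```bash

python3 -m inch '[{"x":0,"y":-0.074,"z":-0.021,"roll":0},{"x":0,"y":-0.15,"z":-0.036,"roll":0},{"x":0,"y":-0.227,"z":-0.045,"roll":0},{"x":0,"y":-0.304,"z":-0.047,"roll":0},{"x":0,"y":-0.382,"z":-0.044,"roll":0},{"x":0,"y":-0.458,"z":-0.034,"roll":0},{"x":0,"y":-0.534,"z":-0.018,"roll":0},{"x":0,"y":-0.608,"z":0.004,"roll":0},{"x":0,"y":-0.68,"z":0.031,"roll":0},{"x":0,"y":-0.75,"z":0.065,"roll":0},{"x":0,"y":-0.75,"z":0.065,"roll":0}]'
```

```text
clock: 52.85
position: [0.5357, 0.1496, 0.2441]
orientation: [2.277, 2.165, -0.0]
force: [-6.6, -1.6, 3.4]
finger_gap: 0.099
gripper_force: 31.5
```

```bash

python3 -m inch '[{"x":0,"y":-0.071,"z":0.041,"roll":0},{"x":0,"y":-0.138,"z":0.089,"roll":0},{"x":0,"y":-0.201,"z":0.141,"roll":0},{"x":0,"y":-0.259,"z":0.199,"roll":0},{"x":0,"y":-0.312,"z":0.262,"roll":0},{"x":0,"y":-0.36,"z":0.329,"roll":0},{"x":0,"y":-0.402,"z":0.4,"roll":0},{"x":0,"y":-0.437,"z":0.474,"roll":0},{"x":0,"y":-0.466,"z":0.551,"roll":0},{"x":0,"y":-0.489,"z":0.6,"roll":0},{"x":0,"y":-0.489,"z":0.6,"roll":0}]'
python3 -c "from h import *; plan(439,153,114,87.1)"
```

```text
clock: 53.95
position: [0.4409, 0.1545, 0.1231]
orientation: [2.276, 2.163, 0.002]
force: [7.1, -3.0, -8.8]
finger_gap: 0.101
gripper_force: 32.4
shift [-0.008 -0.009  0.046] roll -0.0 yaw now 87.08 gap 0.101 clk 53.95
```

```bash

python3 -m inch '[{"x":0,"y":-0.003,"z":0.015,"roll":0},{"x":0,"y":-0.006,"z":0.03,"roll":0},{"x":0,"y":-0.006,"z":0.045,"roll":0},{"x":0,"y":-0.006,"z":0.06,"roll":0},{"x":0,"y":-0.006,"z":0.06,"roll":0}]'
```

```text
clock: 54.45
position: [0.4392, 0.1551, 0.1134]
orientation: [2.276, 2.164, 0.004]
force: [-7.8, -1.9, 36.0]
finger_gap: 0.103
gripper_force: 38.1
```

The lid is shut and seated, with 36 N of reaction. I'll release and go to the knob.

```bash

python3 -m inch '[{"x":0,"y":0,"z":-0.01,"roll":0},{"x":0,"y":0,"z":-0.01,"roll":0}]' | sed -n 4p
python3 -m inch '[{"x":0,"y":0,"z":0,"roll":0},{"x":0,"y":0,"z":0,"roll":0},{"x":0,"y":0,"z":0,"roll":0}]' -0.2 |sed -n 2,5p
python3 -m inch '[{"x":0,"y":0,"z":-0.1,"roll":0},{"x":0,"y":0,"z":-0.25,"roll":0},{"x":0,"y":0,"z":-0.4,"roll":0},{"x":0,"y":0,"z":-0.4,"roll":0}]' >/dev/null
python3 - <<'E'
from h import *
plan(447,304,111.5,87.1); im,d=read_camera('top'); C=cloud('top',d)[190:320,85:295]
q=C[(C[...,2]>.126)&(C[...,2]<.15)&(C[...,1]>.22)]; print(len(q),q.mean(0) if len(q) else '')
E
```

```text
force: [4.2, -0.0, -0.5]
position: [0.4377, 0.1548, 0.113]
orientation: [-2.276, -2.164, 0.001]
force: [0.2, 0.1, 0.1]
finger_gap: 0.405
shift [ 0.745 -0.001  0.425] roll 0.0 yaw now 87.1 gap 0.401 clk 55.35
0
```

```bash

python3 -m inch '[{"x":0.2,"y":0,"z":0,"roll":0},{"x":0.4,"y":0,"z":0,"roll":0},{"x":0.6,"y":0,"z":0,"roll":0},{"x":0.745,"y":0.005,"z":0,"roll":0},{"x":0.745,"y":0.005,"z":0.1,"roll":0},{"x":0.745,"y":0.005,"z":0.2,"roll":0},{"x":0.745,"y":0.005,"z":0.3,"roll":0},{"x":0.745,"y":0.005,"z":0.42,"roll":0},{"x":0.745,"y":0.005,"z":0.42,"roll":0},{"x":0.745,"y":0.005,"z":0.42,"roll":0}]' -0.2 |sed -n 2,5p
python3 -m inch '[{"x":0,"y":0,"z":0,"roll":0},{"x":0,"y":0,"z":0,"roll":0},{"x":0,"y":0,"z":0,"roll":0},{"x":0,"y":0,"z":0,"roll":0}]' -1 40
```

```text
position: [0.4461, 0.3033, 0.109]
orientation: [-2.277, -2.164, 0.003]
force: [-0.0, -1.0, 0.3]
finger_gap: 0.404
clock: 56.8
position: [0.4467, 0.3037, 0.1101]
orientation: [-2.277, -2.165, -0.002]
force: [-4.2, 0.0, 6.1]
finger_gap: 0.139
gripper_force: 38.9
```

```bash

python3 -m inch '[{"x":0.03,"y":0,"z":-0.005,"roll":0},{"x":0.06,"y":0,"z":-0.005,"roll":0},{"x":0.09,"y":0,"z":-0.005,"roll":0},{"x":0.12,"y":0,"z":-0.005,"roll":0},{"x":0.145,"y":0,"z":-0.005,"roll":0},{"x":0.16,"y":0,"z":-0.005,"roll":0},{"x":0.17,"y":0,"z":-0.005,"roll":0},{"x":0.175,"y":0,"z":-0.005,"roll":0},{"x":0.175,"y":0,"z":-0.005,"roll":0}]'
```

```text
clock: 57.7
position: [0.4482, 0.3363, 0.1102]
orientation: [2.275, 2.161, -0.006]
force: [-1.7, -19.6, 7.2]
finger_gap: 0.139
gripper_force: 39.6
```

```bash

python3 -m inch '[{"x":0.006,"y":0,"z":0,"roll":0},{"x":0.006,"y":0,"z":0,"roll":0}]' |sed -n 2,4p
python3 -m inch '[{"x":-0.012,"y":0,"z":0,"roll":0},{"x":-0.012,"y":0,"z":0,"roll":0},{"x":-0.012,"y":0,"z":0,"roll":0}]' -0.2 |sed -n 2,5p
python3 -m inch '[{"x":0,"y":0,"z":-0.1,"roll":0},{"x":0,"y":0,"z":-0.25,"roll":0},{"x":0,"y":0,"z":-0.45,"roll":0},{"x":0,"y":0,"z":-0.6,"roll":0},{"x":0,"y":0,"z":-0.6,"roll":0}]' >/dev/null
for i in 1 2 3; do python3 -m inch '[{"x":-0.2,"y":-0.03,"z":0,"roll":0},{"x":-0.4,"y":-0.07,"z":0,"roll":0},{"x":-0.6,"y":-0.1,"z":0,"roll":0},{"x":-0.8,"y":-0.13,"z":0,"roll":0},{"x":-0.8,"y":-0.13,"z":0,"roll":0}]' |sed -n 2p; done
python3 - <<'E'
from h import *
im,d=read_camera('top'); C=cloud('top',d)[190:320,85:295]
q=C[(C[...,2]>.126)&(C[...,2]<.15)&(C[...,1]>.22)]; print(len(q),q.mean(0) if len(q) else '')
q=C[(C[...,2]>.09)&(C[...,2]<.104)]; print(len(q),q.mean(0))
cv2.imwrite('pics/t9.png',im)
E
```

```text
position: [0.4482, 0.3365, 0.1101]
orientation: [2.275, 2.159, -0.008]
force: [-1.0, -28.0, 8.7]
position: [0.4486, 0.3377, 0.1104]
orientation: [-2.277, -2.164, -0.001]
force: [-0.4, 0.6, 0.4]
finger_gap: 0.4
position: [0.4133, 0.1759, 0.2301]
position: [0.3799, 0.0174, 0.23]
position: [0.3462, -0.1414, 0.2299]
37 [0.44658835 0.33645933 0.13697667]
15307 [0.52562342 0.21623578 0.09455102]
```

View pics/t9.png

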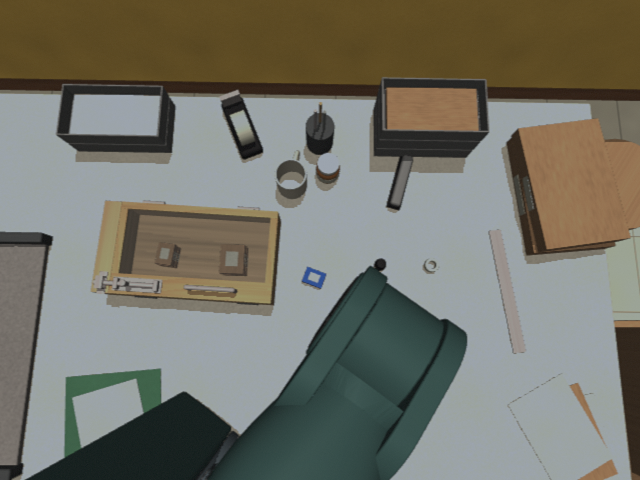

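The lid is shut, the bolt is home (knob at (123,282)), both piles show through the clear panel, and the bystanders are where they were.

```bash
python3 -c "from h import *; print(sign_off())"
```

```text
the job is handed in; nothing more can be done
None
```

All four loose boxes (two large, two small) are stacked squarely on their own piles, the lid is shut, the bolt was pushed home to its stop, and the job was handed in at about 60 s.

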